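# Hang a display tray on its slotted upright

### The arm

A 6-joint arm with a two-finger parallel gripper is mounted at the origin on a cart in front of the work surface, level with it; the furniture and walls round the work are solid. World frame = base frame: x ahead of the robot, y to its left, z up, the work surface at z = 0. Lengths are in m, angles in rad, forces in N, time in s.
With the tool pointing down it reaches from about 0.35 to 0.775 m from the base axis. Payload 7.3 kg.
Tool frame: the origin (TCP) lies midway between the tips of the shut fingers; the grasp point (between the pads) lies 19 mm behind it (robot.grasp_offset is the z of the grasp point in the tool frame, in m); z points along the fingers, y is the direction in which the jaws open and shut (so a half turn about z gives the same grasp; the last joint's range is limited). The gripper opens to 92 mm and grips with 3 to 60 N. Pads are 19 mm wide; open, the fingers measure 130 mm over their backs; the gripper's body (75 mm by 190 mm) begins 47 mm behind the grasp point.
Start: joints at [-1.289, 0.342, 1.524, -0, 1.275, -0.146], TCP at [0.218, -0.478, 0.227] pointing down, gripper open.
Joint ranges: [-2.53, 2.53], [-0.77, 2.02], [0.04, 2.7], [-1, 4.14], [0.28, 2.66], [-3.11, 3.11]. Speed limits (rad/s): [2.57, 2.57, 3.14, 3.14, 3.14, 3.14].

### API

Orientations are given as [roll, pitch, yaw] about the fixed x, y, z axes, in that order (R = Rz(yaw) Ry(pitch) Rx(roll)).
In Python, from cell import observe, imaging, workorder, robot gives the robot as it stands. The module is installed in compiled form; this text tells all that it offers.
- The arm moves only by the tool send_rows, never from a script. Its argument "series" is a list of rows, each a list of 7 numbers: the shift along the tool's x, y, z in m, then the turn, a rotation vector about the tool's x, y, z in rad, then the closure, from 0 (fully open) to 1 (shut). A call has 1 to 5 rows; each row shifts and turns the commanded pose from where the row before left it, along the tool's axes as they then stand; what a row does not reach is not made up. A row lasts 1/12 s, in which the tool goes at most 41.7 mm and 7.16 degrees, less where a joint would pass 70% of its speed; a pose out of reach is approached as far as the arm can. A call is refused whole if a number of a shift passes 0.0417 or a number of a turn 0.125, either way. A call with a gripper value outside its range is refused whole. The fingers move at their own pace and stop on an object; "newtons" is the grip in N (left out, the last holds). Time passes only in rows, so rows that do not move let the fingers close. It gives the time, the measured TCP pose, the force and the opening at its end, in the units of the state.
- observe(): the state, without advancing time (a new reading comes with each control period).
- imaging.read_camera(name): name is "side" or "top"; returns a dict with "color" (400x640x3 uint8, red, green, blue), "range_z" (400x640 float32, m along the optical axis (not along the pixel's ray), 0 where there is no reading), "vfov" (degrees; the focal length in pixels is half the picture's height over the tangent of half this angle, whatever the lens; pixels are square), "cx", "cy" (the principal point, pixels), "T" (4x4, takes a point from camera to world coordinates). Camera axes: x right, y down, z forward; pixel columns grow to the right and rows downward; lengths in m; the calibration is good to about 2 mm. A picture is of the moment at which its call begins.
- workorder.hand_in(): hands the job in, once; it reports no verdict.
The state is a dict: "time": time; "qpos": joint angles; "qvel": joint speeds; "joint_efforts": joint torques, N m; "tool_pos": TCP position; "tool_rot": TCP orientation; "contact_force": force on the tool from outside, world axes, zero at the start; "torque": the same for the moment, N m; "opening": finger opening in m.
Only numpy, scipy, OpenCV 4.12 (cv2) and the standard library are available. Lean on these libraries where they do the work, as an engineer would, in place of code of your own. Each camera call takes 0.05 s, during which the arm holds its last target.

### The job

The white display tray is stored in the wooden nook with only its back sticking out: draw it out by its back plate, keep it upright and stand it free on the table. Then take it again by the small fin inside it, put both hooks of its back through the two slots of the aluminium upright and press the tray down until the spring catch snaps out over the top edge of its back plate, and let go. Do not knock over the tin or the jam jar.

Things in the scene. Friction and masses are not known exactly. Their poses are not given: they have to be found in the camera images.
- tray: White sheet-metal tray, 100 mm deep (x), 84 mm wide (y), about 0.22 kg. Origin: centre of the floor's underside; z up, +x towards its back, where the hooks are. Centre of mass 10 mm to +x. Floor 5 mm thick, front lip up to z = 18 mm, side lips up to 14 mm. Put down, it stands by itself.
- tray_back (a point): Middle of the top edge of the tray's back plate, 70 mm above and 47 mm behind (+x of) the tray's origin. The plate is 6 mm thick (x), 84 mm wide (y); between it and the fin the floor is bare for 44 mm.
- tray_fin (a point): Middle of the top of the fin, the short upright divider to take the tray by: 60 mm above the tray's underside, at x = -22.5 mm from its origin. The fin is 8 mm thick (y) and 45 mm long (x from -45 to 0 mm), from the floor up.
- tray_hooks (a point): Midway between the lower ends of the two steel hooks behind the back plate (x = 64, z = 37 mm from the tray's origin). Hooks at y = -30 and +30 mm, each 8 mm thick (y): a tang at z 51 to 59 mm reaching back to x = 67 mm, and at its end (x 61 to 67 mm) a tongue down to z = 37 mm.
- nook: Fixed light-wood store box, open to its +x. Origin at table level below the stored tray's origin, axes as the tray's (within 0.05 rad, 5 mm). The tray stands in it on a step 30 mm high that ends at x = 28 mm. Inner side faces at y = -48 and +48 mm, back wall x -63 to -57 mm, underside of the roof at z = 102 mm (12 mm above the fin).
- nook_mouth (a point): Middle of the roof's front edge, on top (110 mm above the table, 2 mm to +x of the nook's origin). Roof and side walls end here; the stored tray's fin is behind it, its back plate 42 mm in front of it. The free table between the nook and the clear bin (115 mm high, its near side at world y = -0.085 m) has room to stand the tray in front of the upright.
- upright: Fixed aluminium slotted panel, 112 mm wide (y), 8 mm thick, 138 mm tall, foot 8 mm high from x = -30 to +55 mm. Origin at table level, in the plane of the slotted face, middle of its width. +x points into the panel: the tray goes in along +x with its axes parallel to these. The face looks towards the robot within 0.25 rad. A black tier hangs over the table beyond world x = 0.60 m, 0.22 m up.
- slots (a point): On the slotted face, midway between the lower ends of the two slots, 96 mm above the table. The slots are at y = -30 and +30 mm from it, 14 mm wide and 30 mm high (z 96 to 126 mm), right through. For the hooks to pass, the tray's origin must be 59 to 67 mm above the table (best 63), level and centred.
- seat (a point): Where the tray's origin comes when pressed fully down: 50 mm in front of the slotted face, 45 mm above the table; the tangs then sit on the lower ends of the slots. The tongues clear the panel, so that the tray can go down, once its origin is within 3 mm of this in x. Latched and released, it stays 45 to 47 mm above the table.
- catch (a joint): Sprung steel catch between the slots, 30 mm wide, from z = 116.5 to 126.5 mm. 0 = fully out (9 mm in front of the face), grows to 0.012 m as it is pushed in. The back plate pushes it in (2 to 4 N) as the hooks enter; it springs back to 0 above the plate when the tray is fully down, and holds it down.
- rest (a joint): Sprung black rest, 22 by 60 mm, at the upright's foot (x -27 to -5 mm): 0 = up, top at z = 54 mm; it grows as the tray presses it down, 0.009 m at the seat. It pushes up with 3 N at first, 8 N at the seat, so the tray's weight alone does not seat it.
- tea_tin: Bystander: round tin, 58 mm across, 72 mm high. Origin: centre of its underside, z up.
- jam_jar: Bystander: glass jar, 69 mm across, 99 mm high. Origin: centre of its underside, z up.

How it is judged:
On the way:
1. the tray is out of the nook and stands upright and untouched on the table (height (world z) of tray below 0.006 m and angle between tray's own z axis and vertical below 0.1 rad and contact force between tray and the fingers below 0.1 N and linear speed of tray below 0.02 m/s), for 0.2 s.
At the end, for the whole second after the job is handed in: Tray level (0.1 rad) on the upright, hooks down behind the panel: origin 46-56 mm in front of the slotted face, within 7 mm of the middle, 40-49.5 mm above the table, x axes within 0.12 rad; catch out (under 3 mm pushed in) over its back plate; tray at rest (under 10 mm/s) (x of tray in the frame of upright between -0.056 and -0.046 m and y of tray in the frame of upright between -0.007 and 0.007 m and z of tray in the frame of upright between 0.04 and 0.0495 m and angle between tray's own z axis and vertical below 0.1 rad and angle between the x axis of tray and the x axis of upright, either way round below 0.12 rad and value of joint catch below 0.003 m and linear speed of tray below 0.01 m/s); the robot touches nothing.
It fails at once if the tray tipped over (more than 0.6 rad) (angle between tray's own z axis and vertical above 0.6 rad).
It fails at once if the tin or the jam jar knocked over (angle between any of tea_tin, jam_jar's own z axis and vertical above 0.5 rad).
It also fails if it takes over 54 s, if anything falls off the work surface, if the arm or the gripper's body presses on something with over 40 N, if the wrist force passes 120 N, or if a joint passes its speed limit or range.

## Working session

There is one attempt and no reset: what is moved stays moved. The work goes in short steps, Python scripts to look and compute and a tool call to move; the robot and the scene stay as the last step left them, time stands still between calls to the robot, and variables do not carry over. Pictures are saved under pics/ and viewed, and the job is handed in when it is done.

Besides the shell and the picture viewer there is one more tool, called as name(argument=value, ...), one argument or row to a line, values as JSON. send_rows: Moves the arm, as the interface text tells. Its arguments: {"type":"object","properties":{"series":{"type":"array","items":{"type":"array","items":{"type":"number"}}},"newtons":{"type":"number"}},"required":["series"]}

```bash
mkdir -p pics; cat > h.py <<'E'
import numpy as np, cv2
from cell import observe, imaging, workorder, robot
from scipy.spatial.transform import Rotation as Rn
def cam(n):
    d=imaging.read_camera(n); d['f']=200/np.tan(np.radians(d['vfov'])/2); return d
def save(d,name): cv2.imwrite('pics/'+name+'.png',d['color'][:,:,::-1])
def cloud(d):
    z=d['range_z']; v,u=np.mgrid[0:400,0:640]
    P=np.stack([(u-d['cx'])/d['f']*z,(v-d['cy'])/d['f']*z,z,np.ones_like(z)],-1)
    W=P@np.array(d['T']).T
    W=W[...,:3]; W[z==0]=np.nan
    return W
E
python3 - <<'E'
from h import *
for n in ('top','side'):
    d=cam(n); save(d,n+'0'); np.savez(n+'0.npz',**{k:np.array(v) for k,v in d.items()})
    print(n,d['f'],d['cx'],d['cy'],np.round(d['T'],3).tolist())
s=observe(); print(s, robot.grasp_offset)
E
```

```text
top 389.8365690770586 320.1536393919064 197.27324801263012 [[0.222, -0.936, 0.274, 0.283], [-0.975, -0.214, 0.06, -0.267], [0.003, -0.281, -0.96, 0.924], [0.0, 0.0, 0.0, 1.0]]
side 361.5280579943096 319.1153383041593 204.72785838679786 [[0.999, 0.033, -0.006, 0.508], [0.025, -0.617, 0.787, -0.873], [0.022, -0.787, -0.617, 0.616], [0.0, 0.0, 0.0, 1.0]]
{'time': 0.1, 'qpos': array([-1.28901104e+00,  3.42639407e-01,  1.52489897e+00,  2.60067297e-06,
        1.27539859e+00, -1.45981931e-01]), 'qvel': array([ 0.00073342, -0.00149257, -0.00085574,  0.00146771,  0.00042061,
       -0.00029215]), 'joint_efforts': array([ 1.84961122e-03, -4.32004702e+01, -2.44695514e+01,  7.18646427e-02,
        5.26066753e-02, -7.28325790e-05]), 'tool_pos': array([ 0.2177217 , -0.47733886,  0.2261294 ]), 'tool_rot': array([-3.14026300e+00, -1.98009124e-04,  4.27766327e-01]), 'contact_force': array([ 0.15266557, -0.40164375, -0.19270945]), 'torque': array([ 0.00958879, -0.00648111,  0.00019311]), 'opening': 0.09214379887611333} -0.0188
```

View pics/top0.png

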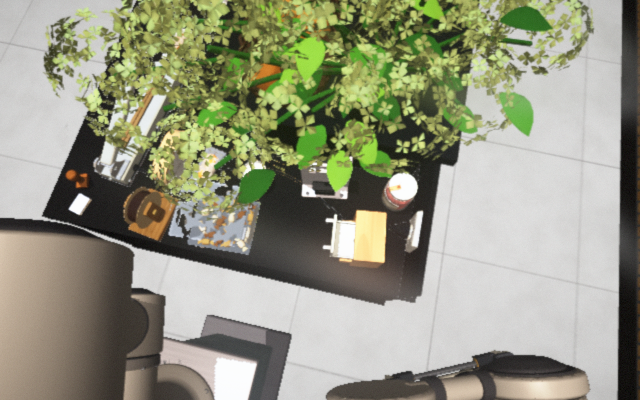

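View pics/side0.png

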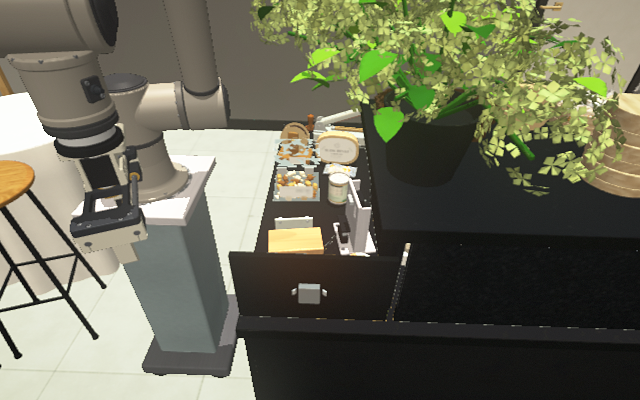

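```bash
python3 - <<'E'
from h import *
for n,(a,b,c,e) in {'top':(140,290,230,450),'side':(140,330,220,420)}.items():
    d=dict(np.load(n+'0.npz')); im=d['color'][a:b,c:e,::-1]
    cv2.imwrite(f'pics/{n}0z.png',cv2.resize(im,None,fx=3.6 if n=='top' else 3.1,fy=3.6 if n=='top' else 3.1,interpolation=cv2.INTER_CUBIC))
    W=cloud(d); np.save(n+'W.npy',W)
    for v in range(a,b,12):
        print(v,' '.join('(%d:%.0f,%.0f,%.0f)'%(u,*(1000*W[v,u])) if np.isfinite(W[v,u,0]) else '-' for u in range(c,e,20)))
E
```

```text
140 (230:439,-130,526) (250:479,-127,440) (270:642,-64,62) (290:643,-115,86) (310:520,-199,388) (330:600,-217,226) (350:455,-261,556) (370:464,-281,546) (390:615,-329,249) (410:623,-365,250) (430:630,-402,253)
152 (230:423,-136,531) (250:438,-150,504) (270:459,-163,462) (290:464,-188,466) (310:504,-203,382) (330:642,-212,66) (350:643,-258,89) (370:495,-288,445) (390:600,-335,229) (410:600,-370,247) (430:607,-406,250)
164 (230:582,33,-1) (250:425,-152,500) (270:604,-67,2) (290:436,-198,499) (310:443,-220,495) (330:480,-238,412) (350:451,-266,500) (370:458,-289,495) (390:466,-312,489) (410:644,-398,92) (430:641,-436,121)
176 (230:551,23,-0) (250:411,-156,499) (270:415,-179,503) (290:580,-125,12) (310:571,-180,73) (330:463,-242,409) (350:469,-269,409) (370:629,-319,-0) (390:473,-321,432) (410:611,-401,100) (430:606,-436,139)
188 (230:520,13,3) (250:399,-158,492) (270:543,-82,-2) (290:554,-131,-2) (310:562,-181,10) (330:558,-231,55) (350:587,-277,1) (370:598,-325,0) (390:574,-362,100) (410:584,-406,99) (430:572,-436,158)
200 (230:393,-123,435) (250:386,-162,490) (270:511,-92,4) (290:523,
[... 3834 characters left out ...]
96) (260:402,-450,99) (280:438,-451,101) (300:474,-453,107) (320:510,-451,105) (340:546,-450,106) (360:581,-452,110) (380:617,-451,111) (400:684,-356,-0)
296 (220:112,36,-579) (240:361,-450,62) (260:399,-451,65) (280:436,-450,66) (300:475,-463,85) (320:511,-450,70) (340:548,-451,74) (360:584,-450,75) (380:621,-449,75) (400:657,-451,80)
308 (220:112,10,-622) (240:357,-449,24) (260:396,-449,26) (280:435,-451,30) (300:473,-450,31) (320:512,-450,33) (340:550,-451,38) (360:588,-451,40) (380:626,-449,39) (400:664,-449,41)
320 (220:113,-19,-663) (240:357,-461,1) (260:395,-459,1) (280:434,-457,0) (300:473,-455,-0) (320:513,-453,-1) (340:552,-452,-0) (360:591,-451,2) (380:630,-451,4) (400:669,-450,5)
```

```bash
ls pics
```

```text
side0.png
side0z.png
top0.png
top0z.png
```

View pics/top0z.png

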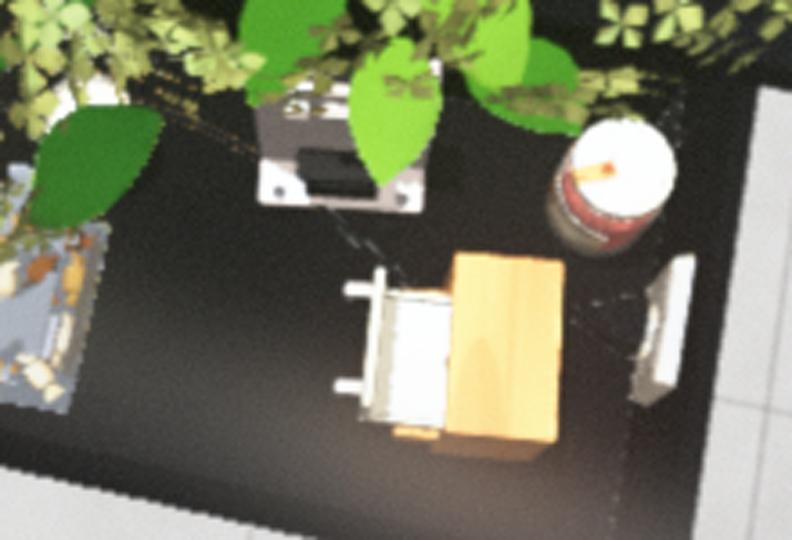

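View pics/side0z.png

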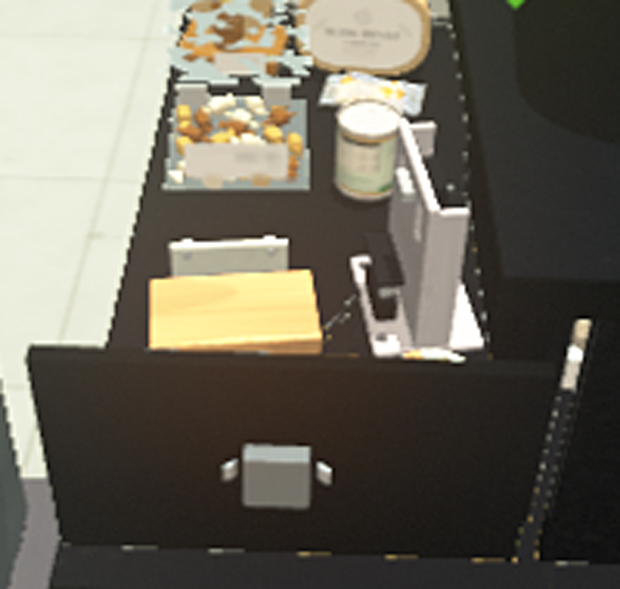

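```bash
python3 - <<'E'
from h import *
d=dict(np.load('side0.npz')); a,b,c,e=170,262,325,380
cv2.imwrite('pics/s1.png',cv2.resize(d['color'][a:b,c:e,::-1],None,fx=6.5,fy=6.5,interpolation=cv2.INTER_CUBIC))
W=np.load('sideW.npy')
for v in range(176,262,6): print(v,' '.join('%d:%.0f,%.0f,%.0f'%(u,*(1000*W[v,u])) for u in range(334,378,3)))
d=dict(np.load('top0.npz')); a,b,c,e=150,275,295,395
cv2.imwrite('pics/t1.png',cv2.resize(d['color'][a:b,c:e,::-1],None,fx=4.8,fy=4.8,interpolation=cv2.INTER_CUBIC))
E
```

```text
176 334:540,-45,69 337:548,-46,70 340:556,-46,70 343:564,-45,70 346:572,-46,70 349:580,-47,72 352:598,47,10 355:607,44,12 358:618,61,2 361:627,66,-1 364:637,65,-0 367:646,65,0 370:601,-280,227 373:601,-314,249 376:606,-316,251
182 334:539,-78,71 337:547,-79,73 340:555,-74,70 343:563,-79,73 346:571,-76,71 349:571,-170,136 352:577,-178,142 355:585,-165,133 358:593,-164,133 361:625,27,3 364:634,30,1 367:644,35,-2 370:652,29,3 373:601,-323,242 376:604,-335,251
188 334:540,-76,51 337:548,-78,53 340:556,-83,56 343:564,-82,56 346:573,-70,47 349:571,-178,124 352:576,-199,140 355:587,-166,117 358:594,-164,116 361:623,3,-2 364:632,-2,1 367:640,-1,1 370:650,3,-1 373:601,-331,234 376:602,-354,251
194 334:541,-77,32 337:549,-81,35 340:557,-80,34 343:566,-77,33 346:574,-71,28 349:570,-204,126 352:576,-210,131 355:581,-226,143 358:590,-212,132 361:597,-212,133 364:630,-30,0 367:639,-28,-1 370:642,-59,22 373:601,-341,229 376:601,-367,248
200 334:542,-79,12 337:550,-80,14 340:558,-82,15 343:567,-76,11 346:576,-67,5 349:570,-222,123 352:576,-227,127 355:581,-240,137 358:587,-246,142 361:595,-232,131 3
[... 1810 characters left out ...]
 340:555,-260,8 343:562,-263,11 346:569,-260,9 349:577,-261,9 352:584,-259,8 355:589,-271,20 358:596,-272,21 361:603,-270,20 364:610,-269,19 367:619,-257,8 370:627,-256,7 373:634,-257,8 376:643,-248,-0
254 334:532,-439,171 337:548,-274,1 340:555,-273,1 343:562,-275,3 346:569,-276,5 349:577,-272,1 352:572,-367,99 355:578,-367,99 358:583,-368,100 361:590,-367,99 364:595,-367,100 367:601,-367,100 370:626,-270,1 373:633,-269,1 376:641,-268,0
260 334:532,-451,169 337:537,-449,167 340:542,-450,169 343:547,-450,169 346:552,-450,169 349:557,-450,168 352:562,-450,169 355:567,-451,170 358:572,-451,171 361:578,-449,169 364:582,-450,170 367:587,-450,171 370:592,-450,171 373:597,-450,171 376:602,-450,171
```

View pics/s1.png

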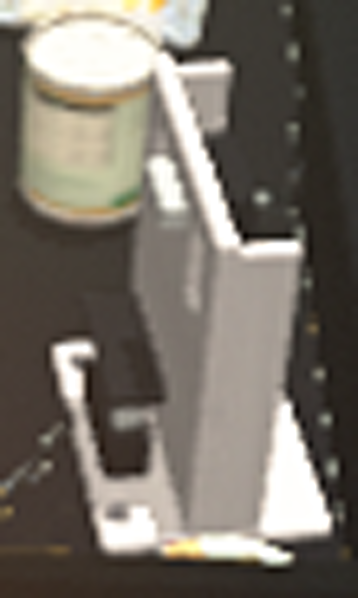

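View pics/t1.png

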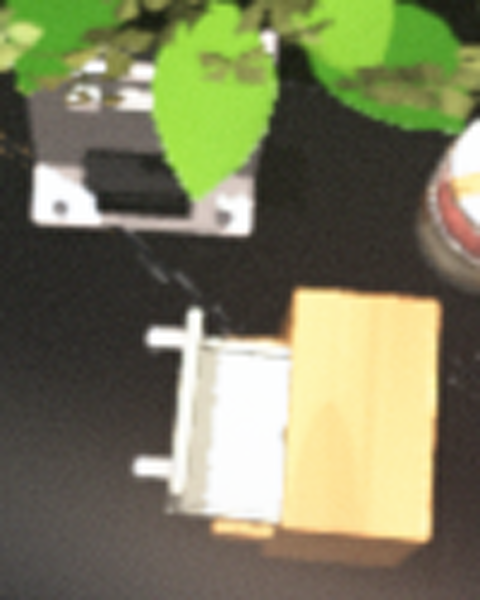

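```bash
python3 - <<'E'
from h import *
W=np.load('sideW.npy'); Wt=np.load('topW.npy')
P=W[175:256,335:372].reshape(-1,3)
P=P[np.isfinite(P[:,0])]
# face
m=(P[:,2]>12)&(P[:,2]<134)&(P[:,1]<-160)&(P[:,1]>-270)
a,b=-0.17,0.569-0.17*0.165
for t in (.006,.004,.003,.003):
    r=P[:,0]-(a*P[:,1]+b); k=m&(abs(r)<t); a,b=np.polyfit(P[k,1],P[k,0],1)
    print('face',k.sum(),a,b,np.arctan(-a))
yaw=np.arctan(-a)
ex=np.array([np.cos(yaw),np.sin(yaw)]);ey=np.array([-ex[1],ex[0]])
# end face: normal -ey
xy=P[:,:2]@np.array([ex,ey]).T
f0=np.array([b,0])@ex
k=(P[:,2]>15)&(P[:,2]<130)&(xy[:,0]-f0>0.003)&(xy[:,0]-f0<0.025)&(abs(P[:,1]+.27)<.012)
print('end',k.sum(),np.median(xy[k,1]),np.std(xy[k,1]), np.polyfit(xy[k,0],xy[k,1],1))
ymid=np.median(xy[k,1])+.056
print('upright origin',ex*f0+ey*ymid,yaw)
# top-edge far/near of panel, both views z>134..143
for n,w in(('s',W),('t',Wt)):
    q=w.reshape(-1,3);q=q[np.isfinite(q[:,0])]
    k=(abs(q[:,2]-.138)<.005)&(q[:,0]>.55)&(q[:,0]<.62)&(q[:,1]<-.13)&(q[:,1]>-.3)
    z=(q[k,:2]@np.array([ex,ey]).T)-[f0,ymid]
    print(n,k.sum(),np.percentile(z,[2,50,98],axis=0).round(4).tolist() if k.sum() else '')
    k=(abs(q[:,2]-.008)<.004)&(q[:,0]>.52)&(q[:,0]<.66)&(q[:,1]<-.13)&(q[:,1]>-.3)
    z=(q[k,:2]@np.array([ex,ey]).T)-[f0,ymid]
    print(n,'foot',k.sum(),np.percentile(z,[2,50,98],axis=0).round(4).tolist())
# colour based: foot front edge from top image
d=dict(np.load('top0.npz'))
def ray(d,u,v,z):
    T=d['T'];p=np.array([(u-d['cx'])/d['f'],(v-d['cy'])/d['f'],1]);r=T[:3,:3]@p
    return T[:3,3]+r*(z-T[2,3])/r[2]
for u,v in((32,225),(251,235)):
    p=ray(d,295+u/4.8-.5,150+v/4.8-.5,.008); print('foot corner',p,(p[:2]@np.array([ex,ey]).T)-[f0,ymid])
# nook roof
img=cv2.cvtColor(d['color'],cv2.COLOR_RGB2HSV)
q=Wt[200:275,320:395].reshape(-1,3)
k=(abs(q[:,2]-.110)<.006)&np.isfinite(q[:,0])
roof=q[k,:2]; 
rect=cv2.minAreaRect((roof*1000).astype(np.float32)); print('roof',k.sum(),rect, cv2.boxPoints(rect).tolist())
# plate top z~.1
k=(abs(q[:,2]-.100)<.006)&(q[:,1]>-.285)&np.isfinite(q[:,0]); print('plate',k.sum(), np.round(q[k]*1000).tolist()[:5])
if k.sum()>10: print(np.polyfit(q[k,0],q[k,1],1), q[k].min(0),q[k].max(0))
E
```

```text
Traceback (most recent call last):
TypeError: expected non-empty vector for x
```

```bash
cat > m1.py <<'E'
from h import *
W=np.load('sideW.npy'); Wt=np.load('topW.npy')
P=W[175:256,335:372].reshape(-1,3)
P=P[np.isfinite(P[:,0])]
m=(P[:,2]>.012)&(P[:,2]<.134)&(P[:,1]<-.160)&(P[:,1]>-.270)
a,b=-0.17,0.569-0.17*0.165
for t in (.006,.004,.003,.003):
    r=P[:,0]-(a*P[:,1]+b); k=m&(abs(r)<t); a,b=np.polyfit(P[k,1],P[k,0],1)
    print('face',k.sum(),a,b,np.arctan(-a))
yaw=np.arctan(-a)
ex=np.array([np.cos(yaw),np.sin(yaw)]);ey=np.array([-ex[1],ex[0]])
xy=P[:,:2]@np.array([ex,ey]).T
f0=np.array([b,0])@ex
k=(P[:,2]>.015)&(P[:,2]<.130)&(xy[:,0]-f0>0.003)&(xy[:,0]-f0<0.025)&(abs(P[:,1]+.27)<.012)
print('end',k.sum(),np.median(xy[k,1]),np.std(xy[k,1]), np.polyfit(xy[k,0],xy[k,1],1))
ymid=np.median(xy[k,1])+.056
print('upright origin',ex*f0+ey*ymid,yaw)
for n,w in(('s',W),('t',Wt)):
    q=w.reshape(-1,3);q=q[np.isfinite(q[:,0])]
    k=(abs(q[:,2]-.138)<.005)&(q[:,0]>.55)&(q[:,0]<.62)&(q[:,1]<-.13)&(q[:,1]>-.3)
    z=(q[k,:2]@np.array([ex,ey]).T)-[f0,ymid]
    print(n,k.sum(),np.percentile(z,[2,50,98],axis=0).round(4).tolist() if k.sum() else '')
    k=(abs(q[:,2]-.008)<.004)&(q[:,0]>.52)&(q[:,0]<.66)&(q[:,1]<-.13)&(q[:,1]>-.3)
    z=(q[k,:2]@np.array([ex,ey]).T)-[f0,ymid]
    print(n,'foot',k.sum(),np.percentile(z,[2,50,98],axis=0).round(4).tolist())
d=dict(np.load('top0.npz'))
def ray(d,u,v,z):
    T=d['T'];p=np.array([(u-d['cx'])/d['f'],(v-d['cy'])/d['f'],1]);r=T[:3,:3]@p
    return T[:3,3]+r*(z-T[2,3])/r[2]
for u,v in((32,225),(251,235)):
    p=ray(d,295+u/4.8-.5,150+v/4.8-.5,.008); print('foot corner',p,(p[:2]@np.array([ex,ey]).T)-[f0,ymid])
q=Wt[200:275,320:395].reshape(-1,3)
k=(abs(q[:,2]-.110)<.006)&np.isfinite(q[:,0])
roof=q[k,:2]
rect=cv2.minAreaRect((roof*1000).astype(np.float32)); print('roof',k.sum(),rect, cv2.boxPoints(rect).tolist())
print('roof rays',[ray(d,295+u/4.8-.5,150+v/4.8-.5,.110).round(4).tolist() for u,v in((294,287),(441,300),(432,541),(280,524))])
print('plate rays z.1',[ray(d,295+u/4.8-.5,150+v/4.8-.5,.1).round(4).tolist() for u,v in((194,309),(176,491))])
k=(abs(q[:,2]-.100)<.006)&(q[:,1]>-.285)&np.isfinite(q[:,0]); print('plate',k.sum())
if k.sum()>10: print(np.polyfit(q[k,0],q[k,1],1), q[k].min(0),q[k].max(0))
E
python3 m1.py
```

```text
face 430 -0.16371267341087326 0.5420027944252985 0.1622731522850812
face 416 -0.1614023459633122 0.5426393476830845 0.16002230426829583
face 407 -0.16067177984671607 0.5428493834556001 0.15931020500453807
face 407 -0.16067177984671607 0.5428493834556001 0.15931020500453807
end 360 -0.3619707003146918 0.0009952909214183553 [ 0.0038378 -0.3640905]
upright origin [ 0.5777265  -0.21707057] 0.15931020500453807
s 219 [[-0.0004, -0.0572], [0.005, -0.0095], [0.0265, 0.0525]]
s foot 453 [[-0.0544, -0.0571], [-0.0065, -0.0309], [0.0698, 0.0485]]
t 55 [[-0.0015, -0.0535], [0.0037, 0.0062], [0.0249, 0.0298]]
t foot 449 [[-0.0587, -0.0741], [-0.0218, 0.0043], [0.0527, 0.0797]]
foot corner [ 0.53646494 -0.16433895  0.008     ] [-0.03237386  0.0586095 ]
foot corner [ 0.55618834 -0.27444126  0.008     ] [-0.03036654 -0.05322744]
roof 1551 ((456.5899658203125, -338.4592590332031), (108.61229705810547, 65.26490020751953), 7.804773330688477) [[398.35546875, -313.5037536621094], [407.21832275390625, -378.1640930175781], [514.824462890625, -363.4147644042969], [505.96160888671875, -298.7544250488281]]
roof rays [[0.5062, -0.2975, 0.11], [0.515, -0.363, 0.11], [0.4083, -0.378, 0.11], [0.4008, -0.3125, 0.11]]
plate rays z.1 [[0.4888, -0.2556, 0.1], [0.4063, -0.2654, 0.1]]
plate 110
[ 0.11819506 -0.31493535] [ 0.4056205  -0.26927122  0.094777  ] [ 0.48674746 -0.25513981  0.1035538 ]
```

```bash
cat > plan.py <<'E'
import sys
from h import *
# usage: plan.py x y z yaw nrows [start x y z yaw]; tool down poses
def fk(yaw): return Rn.from_euler('z',yaw)*Rn.from_euler('x',np.pi)
def plan(p1,yaw1,n,p0=None,R0=None):
    s=observe()
    if p0 is None: p0=s['tool_pos']
    if R0 is None: R0=Rn.from_euler('xyz',s['tool_rot'])
    R1=fk(yaw1); dv=(R0.inv()*R1).as_rotvec(); 
    p=np.array(p0,float);R=R0
    for i in range(n):
        f=(i+1)/n
        tgt=np.array(p0)+(np.array(p1)-p0)*f
        d=R.inv().apply(tgt-p); r=dv/n
        print(np.round(d,4).tolist(),np.round(r,4).tolist())
        p=tgt;R=R*Rn.from_rotvec(r)
if __name__=='__main__':
    a=list(map(float,sys.argv[1:]))
    plan(a[:3],a[3],int(a[4]))
E
python3 plan.py .447 -.2615 .20 .12 10
```

```text
[0.0298, -0.0101, 0.0026] [-0.0001, 0.0, 0.0308]
[0.0295, -0.011, 0.0026] [-0.0001, 0.0, 0.0308]
[0.0291, -0.0119, 0.0026] [-0.0001, 0.0, 0.0308]
[0.0288, -0.0128, 0.0026] [-0.0001, 0.0, 0.0308]
[0.0283, -0.0137, 0.0026] [-0.0001, 0.0, 0.0308]
[0.0279, -0.0146, 0.0026] [-0.0001, 0.0, 0.0308]
[0.0274, -0.0154, 0.0026] [-0.0001, 0.0, 0.0308]
[0.027, -0.0163, 0.0026] [-0.0001, 0.0, 0.0308]
[0.0264, -0.0171, 0.0026] [-0.0001, 0.0, 0.0308]
[0.0259, -0.0179, 0.0026] [-0.0001, 0.0, 0.0308]
```

send_rows(
  series=[
    [0.03,-0.01,0,0,0,0.03,0.67],
    [0.0295,-0.011,0,0,0,0.03,0.67],
    [0.029,-0.012,0.002,0,0,0.03,0.67],
    [0.029,-0.013,0.003,0,0,0.03,0.67],
    [0.0285,-0.0135,0.003,0,0,0.03,0.67],
  ],
  newtons=30,
)

```text
time: 0.52
tool_pos: [0.3335, -0.3683, 0.2184]
tool_rot: [-3.141, 0.0, 0.276]
contact_force: [-0.4, -1.1, 1.0]
opening: 0.0633
```

send_rows(
  series=[
    [0.028,-0.0145,0.003,0,0,0.03,0.67],
    [0.0275,-0.0155,0.003,0,0,0.03,0.67],
    [0.027,-0.016,0.003,0,0,0.03,0.67],
    [0.0265,-0.017,0.003,0,0,0.03,0.67],
    [0.026,-0.018,0.003,0,0,0.03,0.67],
  ],
)

```text
time: 0.93
tool_pos: [0.448, -0.2598, 0.2033]
tool_rot: [-3.141, 0.001, 0.126]
contact_force: [-0.0, -0.1, -0.3]
opening: 0.0319
```

send_rows(
  series=[
    [0,0,0,0,0,0,0.67],
    [0,0,0,0,0,0,0.67],
  ],
)

```text
time: 1.1
tool_pos: [0.4477, -0.2599, 0.2031]
tool_rot: [-3.141, 0.001, 0.131]
contact_force: [-0.4, -0.4, -0.3]
opening: 0.0303
```

```bash
python3 - <<'E'
from h import *
s=observe(); print(s['qpos'])
for n,(a,b,c,e) in {'top':(140,290,230,450),'side':(140,330,220,420)}.items():
    d=cam(n); im=d['color'][a:b,c:e,::-1]
    cv2.imwrite(f'pics/{n}1z.png',cv2.resize(im,None,fx=3.1,fy=3.1,interpolation=cv2.INTER_CUBIC))
E
```

```text
[-6.74018861e-01  3.49905447e-01  1.58078334e+00 -2.21088155e-04
  1.21216309e+00  7.65525272e-01]
```

View pics/side1z.png

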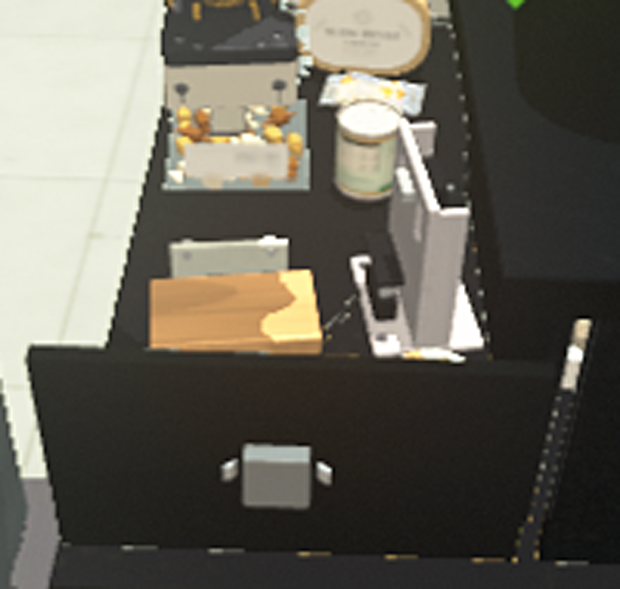

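View pics/top1z.png

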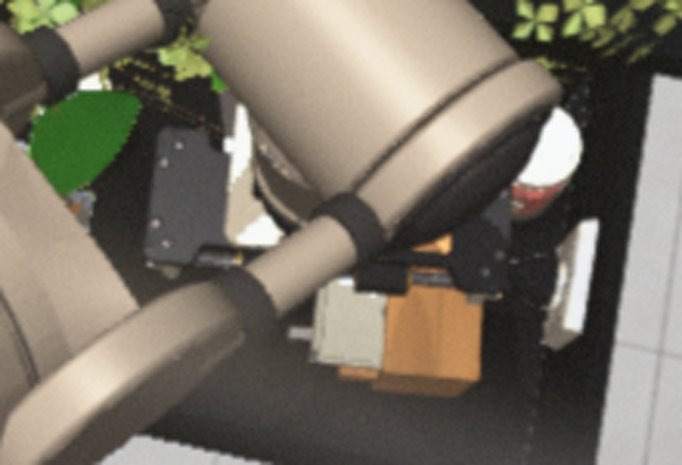

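send_rows(
  series=[
    [0,0.001,0.03,0,0,0,0.67],
    [0,0,0.03,0,0,0,0.67],
    [0,0,0.03,0,0,0,0.67],
    [0,0,0.025,0,0,0,0.67],
    [0,0,0.017,0,0,0,0.67],
  ],
)

```text
time: 1.62
tool_pos: [0.4454, -0.2628, 0.0695]
tool_rot: [-3.14, 0.002, 0.126]
contact_force: [0.5, -0.2, 0.3]
opening: 0.0302
```

send_rows(
  series=[
    [0,0,0,0,0,0,0.67],
    [0,0,0,0,0,0,0.8],
    [0,0,0,0,0,0,0.9],
    [0,0,0,0,0,0,1],
    [0,0,0,0,0,0,1],
  ],
)

```text
time: 2.03
tool_pos: [0.4479, -0.263, 0.0731]
tool_rot: [3.14, -0.002, 0.128]
contact_force: [0.3, 0.6, -0.4]
opening: 0.0085
```

send_rows(
  series=[
    [0,0,0,0,0,0,1],
    [0,0,0,0,0,0,1],
  ],
)

```text
time: 2.2
tool_pos: [0.4479, -0.263, 0.0731]
tool_rot: [3.139, -0.002, 0.128]
contact_force: [-1.9, -1.4, 6.7]
opening: 0.0056
```

send_rows(
  series=[
    [0,0,-0.002,0,0,0,1],
    [0,0,-0.003,0,0,0,1],
    [0,0,0,0,0,0,1],
  ],
  newtons=45,
)

```text
time: 2.45
tool_pos: [0.4474, -0.2621, 0.0771]
tool_rot: [3.141, -0.0, 0.128]
contact_force: [0.1, -0.6, -2.2]
opening: 0.006
```

```bash
python3 - <<'E'
from h import *
print(observe()['contact_force'],observe()['tool_pos'],observe()['tool_rot'])
for n,(a,b,c,e) in {'side':(180,280,220,420)}.items():
    d=cam(n); im=d['color'][a:b,c:e,::-1]
    cv2.imwrite(f'pics/{n}2z.png',cv2.resize(im,None,fx=4,fy=4,interpolation=cv2.INTER_CUBIC))
E
```

```text
[ 0.13999541 -0.62401442 -2.22630032] [ 0.4474475  -0.2621081   0.07714122] [ 3.14145318e+00 -3.16247396e-04  1.27892087e-01]
```

View pics/side2z.png

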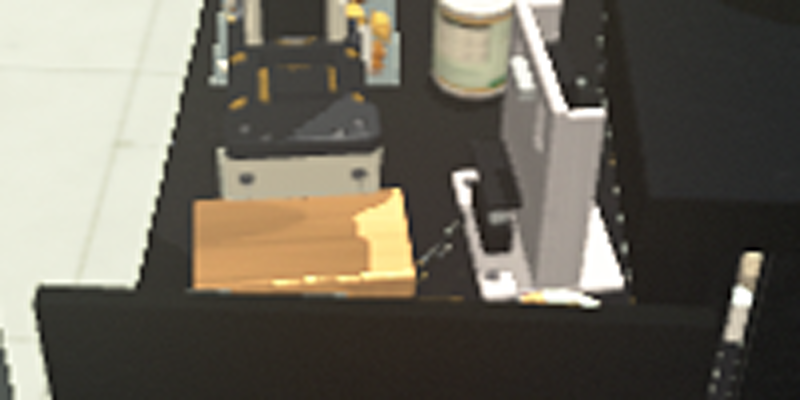

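send_rows(
  series=[
    [0,-0.01,0,0,0,0,1],
    [0,-0.02,0,0,0,0,1],
    [0,-0.025,0,0,0,0,1],
    [0,-0.025,0,0,0,0,1],
    [0,-0.015,0,0,0,0,1],
  ],
)

```text
time: 2.92
tool_pos: [0.4338, -0.165, 0.0763]
tool_rot: [-3.14, 0.002, 0.128]
contact_force: [0.3, 0.4, -1.9]
opening: 0.0057
```

send_rows(
  series=[
    [0,0,0,0,0,0,1],
    [0,0,0,0,0,0,1],
  ],
)

```text
time: 3.08
tool_pos: [0.4351, -0.1671, 0.0767]
tool_rot: [3.142, 0.0, 0.13]
contact_force: [0.7, 0.2, -2.1]
opening: 0.0059
```

```bash
python3 - <<'E'
from h import *
for n,(a,b,c,e) in {'side':(180,280,220,420),'top':(140,290,230,450)}.items():
    d=cam(n); im=d['color'][a:b,c:e,::-1]
    cv2.imwrite(f'pics/{n}3z.png',cv2.resize(im,None,fx=3.6,fy=3.6,interpolation=cv2.INTER_CUBIC))
E
```

```text
(no output)
```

View pics/side3z.png

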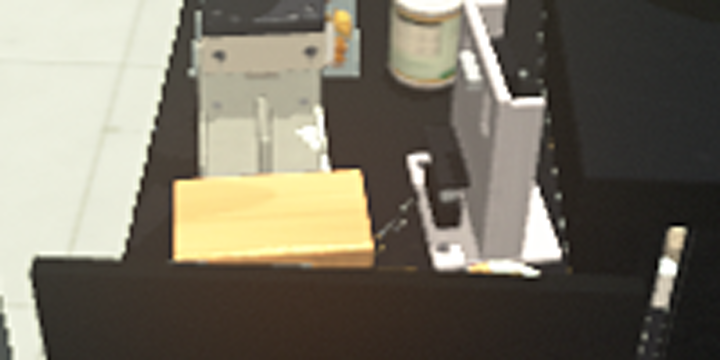

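View pics/top3z.png

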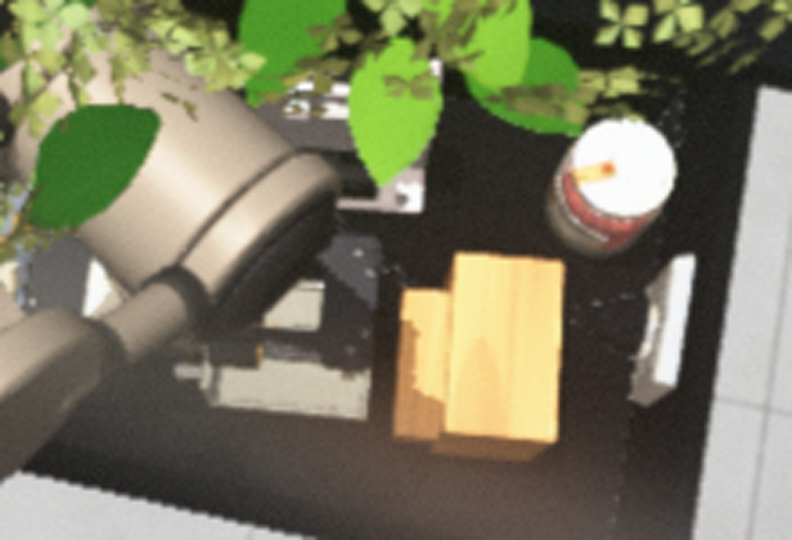

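```bash
python3 - <<'E'
from h import *
Wt=np.load('topW.npy').reshape(-1,3); W=np.load('sideW.npy').reshape(-1,3)
for w in(Wt,W):
  for y in(-.16,-.2,-.24,-.28):
    k=(abs(w[:,1]-y)<.01)&(abs(w[:,2])<.006)&(w[:,0]<.5)&(w[:,0]>.3); print(y,np.sort(w[k,0])[:6].round(4))
E
python3 plan.py .435 -.180 .170 .13 3;echo; python3 plan.py .464 -.193 .170 -1.50 15
```

```text
-0.16 [0.3499 0.3503 0.3503 0.3504 0.3506 0.3513]
-0.2 [0.3503 0.3504 0.3509 0.351  0.3511 0.3516]
-0.24 [0.3503 0.3503 0.3505 0.3506 0.3511 0.3511]
-0.28 [0.3504 0.3504 0.3506 0.3509 0.3512 0.3514]
-0.16 [0.3514 0.3518 0.3533 0.3534 0.354  0.3541]
-0.2 [0.3517 0.352  0.3526 0.3533 0.3542 0.3543]
-0.24 [0.352  0.3527 0.3528 0.3533 0.3537 0.3539]
-0.28 [0.3545 0.357  0.3594 0.3594 0.3617 0.3643]
[-0.0007, 0.0038, -0.0311] [0.0002, -0.0002, -0.0007]
[-0.0007, 0.0038, -0.0311] [0.0002, -0.0002, -0.0007]
[-0.0007, 0.0038, -0.0311] [0.0002, -0.0002, -0.0007]

[0.0017, 0.0019, -0.0062] [0.0, -0.0001, 0.1085]
[0.0019, 0.0017, -0.0062] [0.0, -0.0001, 0.1085]
[0.002, 0.0015, -0.0062] [0.0, -0.0001, 0.1085]
[0.0022, 0.0012, -0.0062] [0.0, -0.0001, 0.1085]
[0.0023, 0.001, -0.0062] [0.0, -0.0001, 0.1085]
[0.0024, 0.0007, -0.0062] [0.0, -0.0001, 0.1085]
[0.0025, 0.0005, -0.0062] [0.0, -0.0001, 0.1085]
[0.0025, 0.0002, -0.0062] [0.0, -0.0001, 0.1085]
[0.0025, -0.0001, -0.0062] [0.0, -0.0001, 0.1085]
[0.0025, -0.0003, -0.0062] [0.0, -0.0001, 0.1085]
[0.0024, -0.0006, -0.0062] [0.0, -0.0001, 0.1085]
[0.0023, -0.0009, -0.0062] [0.0, -0.0001, 0.1085]
[0.0022, -0.0011, -0.0062] [0.0, -0.0001, 0.1085]
[0.0021, -0.0013, -0.0062] [0.0, -0.0001, 0.1085]
[0.0019, -0.0016, -0.0062] [0.0, -0.0001, 0.1085]
```

send_rows(
  series=[
    [0,0,-0.015,0,0,0,1],
    [0,0,-0.03,0,0,0,1],
    [0,0,-0.03,0,0,0,1],
    [0,0,-0.025,0,0,0,1],
    [0,0,-0.01,0,0,0,1],
  ],
)

```text
time: 3.6
tool_pos: [0.4368, -0.1698, 0.1902]
tool_rot: [3.138, -0.005, 0.127]
contact_force: [0.8, -0.7, -1.8]
opening: 0.006
```

send_rows(
  series=[
    [0.0015,0.002,0,0,0,0.1,1],
    [0.002,0.002,0,0,0,0.1,1],
    [0.002,0.0015,0,0,0,0.1,1],
    [0.002,0.001,0,0,0,0.1,1],
    [0.0025,0.001,0,0,0,0.1,1],
  ],
)

```text
time: 4.02
tool_pos: [0.445, -0.1774, 0.1867]
tool_rot: [3.141, -0.0, -0.379]
contact_force: [-0.1, 0.5, -1.2]
opening: 0.0059
```

send_rows(
  series=[
    [0.0025,0.0005,0,0,0,0.1,1],
    [0.0025,0.0005,0,0,0,0.1,1],
    [0.0025,0,0,0,0,0.1,1],
    [0.0025,0,0,0,0,0.1,1],
    [0.0025,-0.0005,0,0,0,0.1,1],
  ],
)

```text
time: 4.43
tool_pos: [0.4554, -0.1848, 0.1866]
tool_rot: [3.142, -0.0, -0.879]
contact_force: [-0.1, -0.2, -2.4]
opening: 0.0055
```

send_rows(
  series=[
    [0.0025,-0.0005,0,0,0,0.1,1],
    [0.002,-0.001,0,0,0,0.1,1],
    [0.002,-0.001,0,0,0,0.1,1],
    [0.002,-0.001,0,0,0,0.1,1],
    [0.002,-0.0015,0,0,0,0.1,1],
  ],
)

```text
time: 4.85
tool_pos: [0.4648, -0.1916, 0.1866]
tool_rot: [-3.141, -0.0, -1.379]
contact_force: [0.1, 0.9, -1.5]
opening: 0.0057
```

send_rows(
  series=[
    [0,0,0,0,0,0.1,1],
    [0,0,0,0,0,0.03,1],
    [0,0,0,0,0,0,1],
    [0,0,0,0,0,0,1],
  ],
)

```text
time: 5.18
tool_pos: [0.4647, -0.1912, 0.1866]
tool_rot: [-3.142, -0.0, -1.502]
contact_force: [0.3, -0.2, -2.5]
opening: 0.0055
```

```bash
python3 plan.py .464 -.193 .1 -1.5 4; python3 - <<'E'
from h import *
for n,(a,b,c,e) in {'side':(130,280,220,420),'top':(140,290,230,450)}.items():
    d=cam(n); im=d['color'][a:b,c:e,::-1]
    cv2.imwrite(f'pics/{n}4z.png',cv2.resize(im,None,fx=3.6,fy=3.6,interpolation=cv2.INTER_CUBIC))
E
```

```text
[0.0004, 0.0002, 0.0217] [-0.0, -0.0001, -0.0005]
[0.0004, 0.0002, 0.0217] [-0.0, -0.0001, -0.0005]
[0.0004, 0.0002, 0.0217] [-0.0, -0.0001, -0.0005]
[0.0004, 0.0002, 0.0217] [-0.0, -0.0001, -0.0005]
```

View pics/side4z.png

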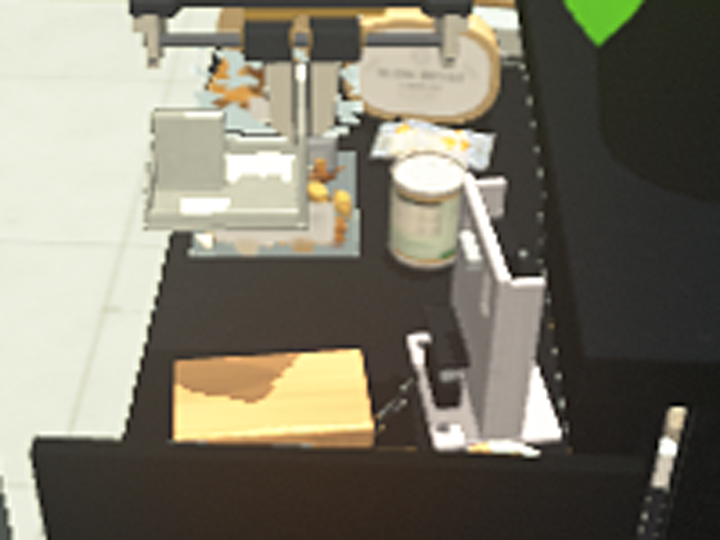

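View pics/top4z.png

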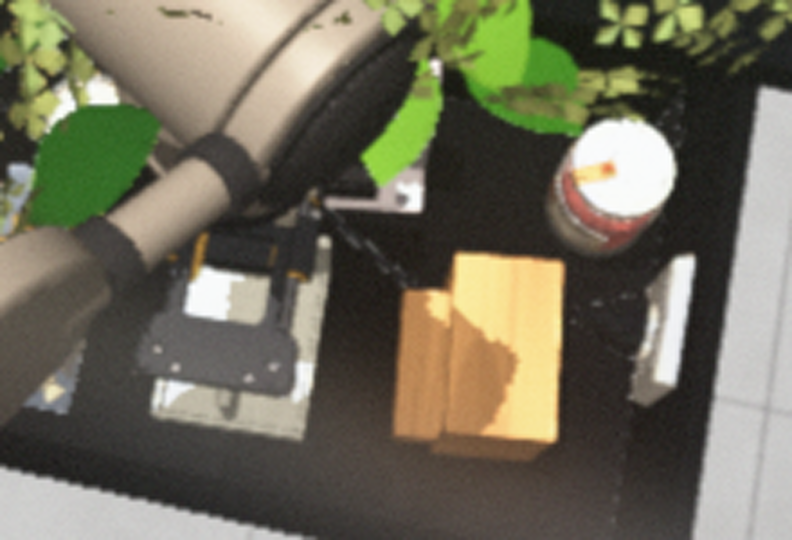

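send_rows(
  series=[
    [0,0,0.02,0,0,0,1],
    [0,0,0.035,0,0,0,1],
    [0,0,0.035,0,0,0,1],
    [0,0,0.03,0,0,0,1],
    [0,0,0.014,0,0,0,1],
  ],
)

```text
time: 5.7
tool_pos: [0.4628, -0.1896, 0.0493]
tool_rot: [3.137, 0.003, -1.502]
contact_force: [-0.8, -0.2, -2.1]
opening: 0.0056
```

send_rows(
  series=[
    [0,0,0.003,0,0,0,1],
    [0,0,0.003,0,0,0,1],
    [0,0,0.002,0,0,0,1],
    [0,0,0,0,0,0,1],
  ],
)

```text
time: 6.03
tool_pos: [0.4654, -0.1909, 0.0456]
tool_rot: [-3.14, -0.001, -1.502]
contact_force: [0.2, 0.3, -2.4]
opening: 0.0056
```

send_rows(
  series=[
    [0,0,0.001,0,0,0,1],
    [0,0,0.001,0,0,0,1],
    [0,0,0,0,0,0,1],
  ],
)

```text
time: 6.28
tool_pos: [0.465, -0.1907, 0.0433]
tool_rot: [-3.141, -0.001, -1.502]
contact_force: [0.6, -0.1, -1.6]
opening: 0.0056
```

send_rows(
  series=[
    [0,0,0.001,0,0,0,1],
    [0,0,0,0,0,0,1],
  ],
)

```text
time: 6.45
tool_pos: [0.4651, -0.1907, 0.0432]
tool_rot: [-3.14, -0.001, -1.502]
contact_force: [-2.3, 1.6, 9.6]
opening: 0.0056
```

send_rows(
  series=[
    [0,0,0,0,0,0,0.9],
    [0,0,0,0,0,0,0.75],
    [0,0,0,0,0,0,0.67],
    [0,0,0,0,0,0,0.67],
  ],
)

```text
time: 6.78
tool_pos: [0.4647, -0.1905, 0.0418]
tool_rot: [-3.141, -0.0, -1.502]
contact_force: [-0.4, 0.7, -0.9]
opening: 0.0247
```

send_rows(
  series=[
    [0,0,-0.01,0,0,0,0.67],
    [0,0,-0.03,0,0,0,0.67],
    [0,0,-0.035,0,0,0,0.67],
    [0,0,-0.04,0,0,0,0.67],
    [-0.0,0,-0.03,0,0,0,0.67],
  ],
)

```text
time: 7.2
tool_pos: [0.465, -0.1907, 0.1903]
tool_rot: [-3.139, -0.002, -1.502]
contact_force: [0.3, -0.5, 0.5]
opening: 0.0304
```

```bash
python3 - <<'E'
from h import *
print(observe()['tool_pos'],observe()['qpos'])
for n,(a,b,c,e) in {'side':(130,280,220,420),'top':(140,290,230,450)}.items():
    d=cam(n); im=d['color'][a:b,c:e,::-1]
    cv2.imwrite(f'pics/{n}5z.png',cv2.resize(im,None,fx=3.6,fy=3.6,interpolation=cv2.INTER_CUBIC))
    np.savez(n+'5.npz',**{k:np.array(v) for k,v in d.items()})
E
```

```text
[ 0.46502867 -0.19065347  0.19028228] [-5.41645007e-01  3.33399409e-01  1.64408072e+00 -6.81700367e-05
  1.16142994e+00  2.53128943e+00]
```

View pics/side5z.png

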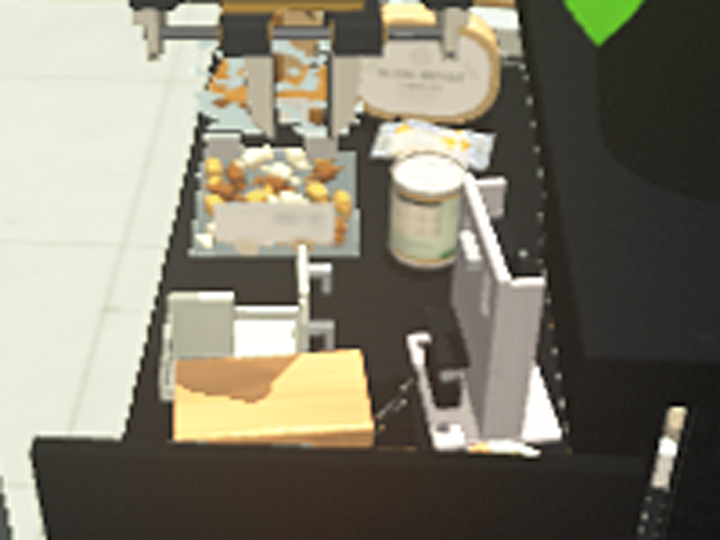

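View pics/top5z.png

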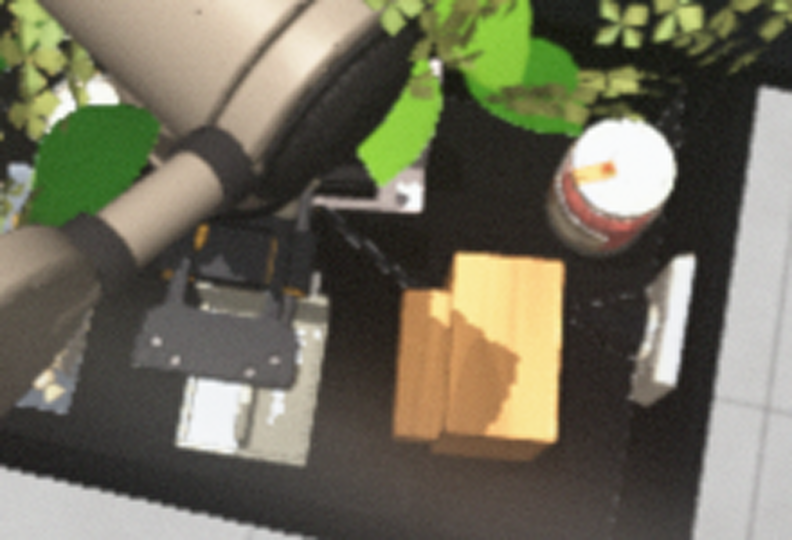

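```bash
cat > m2.py <<'E'
from h import *
import sys
def tray(Wl,zb=0.0,verbose=True):
    q=np.concatenate([w.reshape(-1,3) for w in Wl]); q=q[np.isfinite(q[:,0])]
    return q
if __name__=='__main__':
    for n in('side','top'):
        d=dict(np.load(n+'5.npz')); q=cloud(d).reshape(-1,3); q=q[np.isfinite(q[:,0])]
        k=(q[:,0]>.34)&(q[:,0]<.42)&(q[:,1]<-.15)&(q[:,1]>-.25)&(abs(q[:,2]-.060)<.004)
        print(n,'fin top',k.sum(),np.percentile(q[k],[3,50,97],axis=0).round(4).tolist() if k.sum() else '')
        if k.sum()>8: print(np.polyfit(q[k,0],q[k,1],1))
        k=(q[:,0]>.44)&(q[:,0]<.50)&(q[:,1]<-.13)&(q[:,1]>-.26)&(abs(q[:,2]-.067)<.006)
        print(n,'plate top',k.sum(),np.percentile(q[k],[3,50,97],axis=0).round(4).tolist() if k.sum() else '')
        if k.sum()>8: print(np.polyfit(q[k,1],q[k,0],1))
E
python3 m2.py; python3 plan.py .396 -.1955 .19 .07 16
```

```text
side fin top 51 [[0.3768, -0.2, 0.0561], [0.3959, -0.1965, 0.0594], [0.4164, -0.193, 0.0619]]
[ 0.06925285 -0.22399405]
side plate top 71 [[0.4618, -0.2303, 0.0621], [0.4666, -0.1955, 0.0701], [0.4707, -0.1518, 0.0716]]
[-0.0628991   0.45467428]
top fin top 55 [[0.375, -0.1972, 0.0567], [0.3907, -0.1932, 0.0601], [0.4055, -0.1889, 0.0632]]
[ 0.06283763 -0.2177119 ]
top plate top 49 [[0.4599, -0.2286, 0.0612], [0.4646, -0.2165, 0.068], [0.4778, -0.1503, 0.0723]]
[-0.11523821  0.44185923]
[-0.0001, 0.0045, 0.0001] [-0.0001, -0.0008, -0.0983]
[-0.0005, 0.0044, 0.0001] [-0.0001, -0.0008, -0.0983]
[-0.001, 0.0044, 0.0001] [-0.0001, -0.0008, -0.0983]
[-0.0014, 0.0042, 0.0001] [-0.0001, -0.0008, -0.0983]
[-0.0018, 0.0041, 0.0001] [-0.0001, -0.0008, -0.0983]
[-0.0022, 0.0039, 0.0001] [-0.0001, -0.0008, -0.0983]
[-0.0025, 0.0037, 0.0001] [-0.0001, -0.0008, -0.0983]
[-0.0029, 0.0034, 0.0001] [-0.0001, -0.0008, -0.0983]
[-0.0032, 0.0031, 0.0001] [-0.0001, -0.0008, -0.0983]
[-0.0035, 0.0028, 0.0001] [-0.0001, -0.0008, -0.0983]
[-0.0038, 0.0024, 0.0001] [-0.0001, -0.0008, -0.0983]
[-0.004, 0.002, 0.0002] [-0.0001, -0.0008, -0.0983]
[-0.0042, 0.0016, 0.0002] [-0.0001, -0.0008, -0.0983]
[-0.0043, 0.0012, 0.0002] [-0.0001, -0.0008, -0.0983]
[-0.0044, 0.0008, 0.0002] [-0.0001, -0.0008, -0.0983]
[-0.0044, 0.0003, 0.0002] [-0.0001, -0.0008, -0.0983]
```

send_rows(
  series=[
    [0,0.0045,0,0,0,-0.1,0.5],
    [-0.0005,0.0045,0,0,0,-0.1,0.5],
    [-0.001,0.0045,0,0,0,-0.1,0.5],
    [-0.0015,0.004,0,0,0,-0.1,0.5],
    [-0.002,0.004,0,0,0,-0.1,0.5],
  ],
)

```text
time: 7.72
tool_pos: [0.4417, -0.1911, 0.1864]
tool_rot: [3.141, 0.001, -0.997]
contact_force: [0.0, 0.6, -0.4]
opening: 0.046
```

send_rows(
  series=[
    [-0.002,0.004,0,0,0,-0.1,0.5],
    [-0.0025,0.0035,0,0,0,-0.1,0.5],
    [-0.003,0.0035,0,0,0,-0.1,0.5],
    [-0.003,0.003,0,0,0,-0.1,0.5],
    [-0.0035,0.003,0,0,0,-0.1,0.5],
  ],
)

```text
time: 8.13
tool_pos: [0.4196, -0.1929, 0.1864]
tool_rot: [-3.142, 0.001, -0.497]
contact_force: [0.3, 0.5, -0.9]
opening: 0.0459
```

send_rows(
  series=[
    [-0.004,0.0025,0,0,0,-0.1,0.5],
    [-0.004,0.002,0,0,0,-0.1,0.5],
    [-0.004,0.0015,0,0,0,-0.1,0.5],
    [-0.0045,0.001,0,0,0,-0.1,0.5],
    [-0.0045,0.001,0,0,0,-0.1,0.5],
  ],
)

```text
time: 8.55
tool_pos: [0.3969, -0.1942, 0.1864]
tool_rot: [-3.141, 0.001, 0.003]
contact_force: [-0.4, 0.1, 0.4]
opening: 0.046
```

send_rows(
  series=[
    [-0.0045,0,0,0,0,-0.07,0.5],
    [0,0,0,0,0,0,0.5],
    [0,0,0,0,0,0,0.5],
  ],
)

```text
time: 8.8
tool_pos: [0.3929, -0.1944, 0.1866]
tool_rot: [-3.141, 0.0, 0.065]
contact_force: [-0.1, 0.3, -0.6]
opening: 0.0462
```

```bash
python3 - <<'E'
from h import *
print(observe()['tool_pos'],observe()['qpos'])
for n,(a,b,c,e) in {'side':(130,280,220,420),'top':(140,290,230,450)}.items():
    d=cam(n); im=d['color'][a:b,c:e,::-1]
    cv2.imwrite(f'pics/{n}6z.png',cv2.resize(im,None,fx=3.6,fy=3.6,interpolation=cv2.INTER_CUBIC))
    np.savez(n+'5.npz',**{k:np.array(v) for k,v in d.items()})
E
python3 m2.py; python3 plan.py .396 -.195 .036 .066 5
```

```text
[ 0.39285572 -0.1943918   0.18661183] [-6.34705161e-01  2.25437003e-01  1.80977712e+00  2.31682135e-05
  1.10672404e+00  8.70862025e-01]
side fin top 51 [[0.378, -0.1998, 0.0562], [0.3984, -0.1964, 0.0596], [0.4175, -0.1916, 0.0616]]
[ 0.05905974 -0.21970636]
side plate top 72 [[0.4618, -0.2328, 0.0627], [0.4665, -0.1958, 0.0699], [0.4708, -0.1502, 0.072]]
[-0.0647041   0.45379932]
top fin top 17 [[0.375, -0.1975, 0.0575], [0.3796, -0.1944, 0.0599], [0.3841, -0.1905, 0.0633]]
[-0.16194115 -0.13276643]
top plate top 0 
[0.0006, 0.0001, 0.0301] [0.0, -0.0, -0.0001]
[0.0006, 0.0001, 0.0301] [0.0, -0.0, -0.0001]
[0.0006, 0.0001, 0.0301] [0.0, -0.0, -0.0001]
[0.0006, 0.0001, 0.0301] [0.0, -0.0, -0.0001]
[0.0006, 0.0001, 0.0301] [0.0, -0.0, -0.0001]
```

View pics/side6z.png

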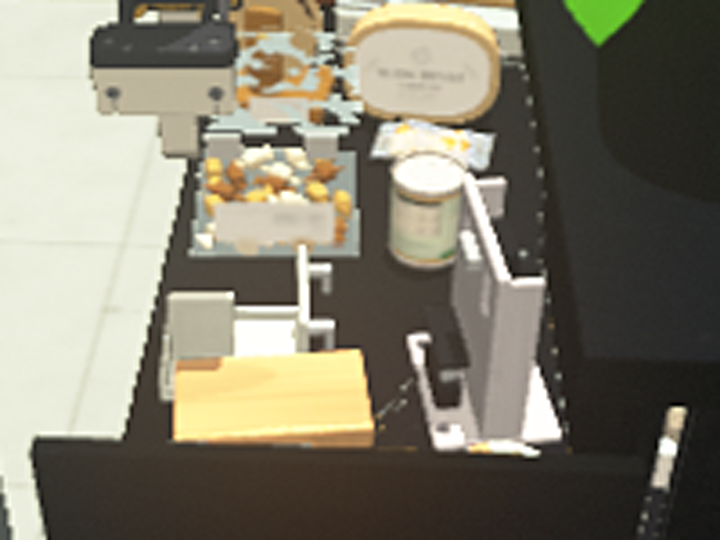

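View pics/top6z.png

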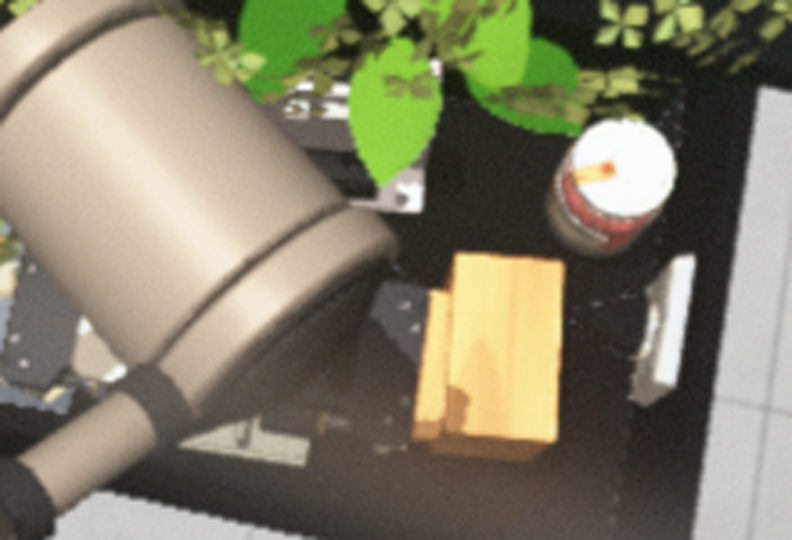

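send_rows(
  series=[
    [0.0145,0,0.03,0,0,0,0.5],
    [0,0,0.035,0,0,0,0.5],
    [0,0,0.035,0,0,0,0.5],
    [0,0,0.035,0,0,0,0.5],
    [0,0,0.022,0,0,0,0.5],
  ],
  newtons=60,
)

```text
time: 9.32
tool_pos: [0.4065, -0.1926, 0.0269]
tool_rot: [-3.14, 0.002, 0.066]
contact_force: [-0.3, 0.4, 0.4]
opening: 0.0458
```

send_rows(
  series=[
    [0,0,0.002,0,0,0,0.5],
    [0,0,0,0,0,0,0.5],
  ],
)

```text
time: 9.48
tool_pos: [0.4071, -0.1931, 0.0269]
tool_rot: [-3.14, 0.002, 0.067]
contact_force: [0.3, -1.0, 0.5]
opening: 0.0457
```

send_rows(
  series=[
    [0,0.001,0,0,0,0,0.7],
    [0,0,0,0,0,0,0.85],
    [0,0,0,0,0,0,0.95],
    [0,0,0,0,0,0,1],
    [0,0,0,0,0,0,1],
  ],
)

```text
time: 9.9
tool_pos: [0.408, -0.1948, 0.0286]
tool_rot: [3.14, -0.001, 0.068]
contact_force: [-0.2, 0.0, -0.5]
opening: 0.0169
```

send_rows(
  series=[
    [0,0,0,0,0,0,1],
    [0,0,-0.004,0,0,0,1],
    [0,0,-0.012,0,0,0,1],
    [0,0,-0.02,0,0,0,1],
    [0,0,-0.02,0,0,0,1],
  ],
)

```text
time: 10.32
tool_pos: [0.4069, -0.1941, 0.084]
tool_rot: [-3.14, 0.002, 0.068]
contact_force: [1.0, -0.7, -2.3]
opening: 0.0084
```

send_rows(
  series=[
    [0,0,-0.007,0,0,0,1],
    [0,0,0,0,0,0,1],
    [0,0,0,0,0,0,1],
  ],
)

```text
time: 10.57
tool_pos: [0.4074, -0.1944, 0.0905]
tool_rot: [3.141, -0.0, 0.068]
contact_force: [-1.4, -1.0, -1.9]
opening: 0.0081
```

```bash
python3 - <<'E'
from h import *
s=observe();print(s['tool_pos'],s['tool_rot'],s['contact_force'],s['torque'])
for n,(a,b,c,e) in {'side':(130,280,220,420)}.items():
    d=cam(n); im=d['color'][a:b,c:e,::-1]
    cv2.imwrite(f'pics/{n}7z.png',cv2.resize(im,None,fx=4,fy=4,interpolation=cv2.INTER_CUBIC))
    np.savez(n+'7.npz',**{k:np.array(v) for k,v in d.items()})
E
```

```text
[ 0.4074203  -0.19442364  0.09049201] [ 3.14139421e+00 -9.42675232e-05  6.78320367e-02] [-1.38290513 -0.99550948 -1.86189802] [-0.01193348  0.07980829  0.0227948 ]
```

View pics/side7z.png

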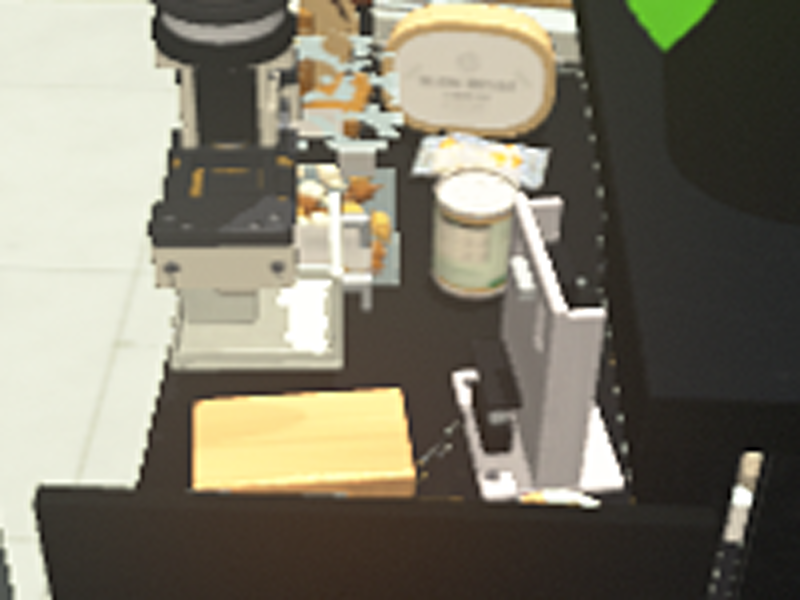

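```bash
cat > m3.py <<'E'
from h import *
import sys
d=dict(np.load(sys.argv[1])); zt=float(sys.argv[2]); xc=float(sys.argv[3])
W=cloud(d); q=W.reshape(-1,3); q=q[np.isfinite(q[:,0])]
k=(abs(q[:,0]-xc)<.02)&(q[:,1]<-.12)&(q[:,1]>-.29)&(q[:,2]>zt-.012)&(q[:,2]<zt+.01)
h,e=np.histogram(q[k,2],bins=np.arange(zt-.012,zt+.011,.001)); print(dict(zip((e[:-1]*1000).round().astype(int).tolist(),h.tolist())))
k&=abs(q[:,2]-zt)<.003
print(k.sum(),np.percentile(q[k],[2,50,98],axis=0).round(4).tolist()); print(np.polyfit(q[k,1],q[k,0],1))
k=(abs(q[:,0]-.585)<.03)&(q[:,1]<-.15)&(q[:,1]>-.29)&(q[:,2]>.126)&(q[:,2]<.148)
h,e=np.histogram(q[k,2],bins=np.arange(.126,.148,.001)); print(dict(zip((e[:-1]*1000).round().astype(int).tolist(),h.tolist())))
E
python3 m3.py side7.npz .1325 .477
python3 - <<'E'
import sys; sys.path.insert(0,'.')
import os; os.chdir('.')
from h import *
d=dict(np.load('side7.npz')); a,b,c,e=165,225,260,330
cv2.imwrite('pics/s7b.png',cv2.resize(d['color'][a:b,c:e,::-1],None,fx=9,fy=9,interpolation=cv2.INTER_CUBIC))
E
```

```text
{121: 16, 122: 9, 123: 3, 124: 0, 125: 0, 126: 2, 128: 1, 130: 29, 132: 4, 134: 0, 136: 0, 138: 0, 140: 0, 142: 0, 143: 0}
64 [[0.462, -0.2331, 0.1299], [0.4665, -0.1952, 0.1314], [0.4709, -0.1525, 0.1329]]
[-0.05945512  0.45492464]
{126: 30, 127: 24, 128: 17, 129: 10, 130: 16, 131: 16, 132: 42, 133: 30, 134: 23, 135: 14, 136: 19, 137: 18, 138: 12, 139: 19, 140: 22, 141: 29, 142: 33, 143: 14, 144: 1, 145: 0, 146: 0}
```

View pics/s7b.png

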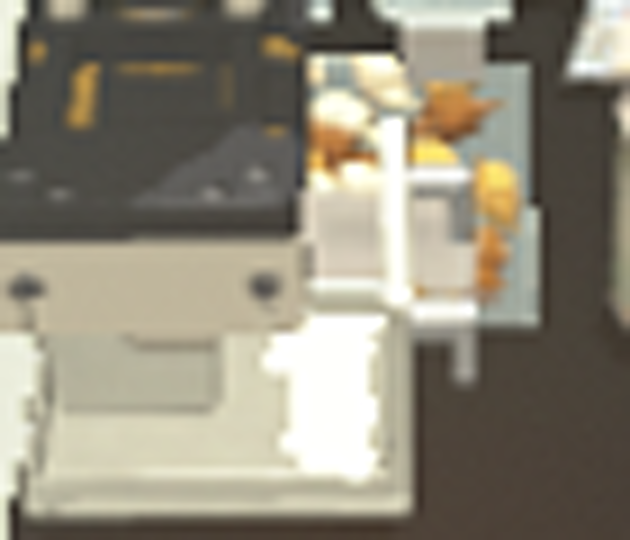

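```bash
python3 - <<'E'
from h import *
ex=np.array([np.cos(.16),np.sin(.16)]);ey=np.array([-ex[1],ex[0]]); o=np.array([.5777,-.2171])
for n in('side0','top0'):
    W=cloud(dict(np.load(n+'.npz')));q=W.reshape(-1,3);q=q[np.isfinite(q[:,0])]
    L=np.c_[(q[:,:2]-o)@ex,(q[:,:2]-o)@ey,q[:,2]]*1000
    for lo in range(-12,32,4):
        k=(L[:,0]>=lo)&(L[:,0]<lo+4)&(abs(L[:,1])<54)&(L[:,2]>90)&(L[:,2]<160)
        print(n,lo,k.sum(),np.percentile(L[k,2],[10,50,90]).round() if k.sum() else '', np.percentile(L[k,1],[5,95]).round() if k.sum() else '')
d=dict(np.load('side0.npz')); a,b,c,e=170,235,340,375
cv2.imwrite('pics/s2.png',cv2.resize(d['color'][a:b,c:e,::-1],None,fx=9,fy=9,interpolation=cv2.INTER_CUBIC))
W=cloud(d)
for v in range(178,226,3): print(v,' '.join('%d:%.0f,%.0f,%.0f'%(u,*(1000*np.r_[(W[v,u,:2]-o)@ex,(W[v,u,:2]-o)@ey,W[v,u,2]])) for u in range(345,372,2)))
E
```

```text
side0 -12 14 [119. 123. 126.] [-15.   8.]
side0 -8 19 [124. 127. 128.] [-15.  14.]
side0 -4 97 [ 96. 127. 137.] [-50.  46.]
side0 0 151 [ 99. 133. 142.] [-49.  50.]
side0 4 33 [141. 142. 143.] [-46.  45.]
side0 8 18 [132. 134. 138.] [-53.  51.]
side0 12 38 [126. 133. 137.] [-52.  52.]
side0 16 49 [120. 131. 135.] [-39.  50.]
side0 20 42 [116. 132. 138.] [-21.  52.]
side0 24 20 [115. 126. 138.] [-53.  52.]
side0 28 3 [129. 132. 137.] [-43.  52.]
top0 -12 16 [122. 126. 129.] [ 1. 16.]
top0 -8 8 [126. 127. 129.] [ 2. 11.]
top0 -4 96 [ 93. 118. 136.] [ 4. 51.]
top0 0 28 [ 96. 140. 144.] [ 2. 38.]
top0 4 6 [ 95. 119. 142.] [24. 37.]
top0 8 6 [131. 134. 135.] [1. 8.]
top0 12 11 [131. 133. 137.] [-54.  10.]
top0 16 7 [133. 133. 139.] [-53.  15.]
top0 20 6 [136. 138. 139.] [-53. -12.]
top0 24 3 [137. 139. 140.] [-53. -49.]
top0 28 0  
178 345:17,160,71 347:23,160,70 349:2,54,143 351:60,259,2 353:67,261,0 355:72,258,2 357:78,257,2 359:86,261,-1 361:91,259,-0 363:97,257,1 365:104,259,-1 367:109,257,0 369:114,252,3 371:11,-79,231
181 345:15,147,70 347:20,144,72 349:0,46,140 351:4,42,142 353:11,
[... 2167 characters left out ...]
357:0,-49,118 359:2,-57,124 361:7,-55,123 363:11,-57,123 365:16,-55,122 367:20,-56,122 369:25,-55,121 371:79,86,0
217 345:-9,18,54 347:0,35,39 349:-0,14,57 351:-0,-5,73 353:-0,-22,87 355:0,-36,99 357:-0,-54,113 359:3,-57,116 361:8,-56,115 363:12,-57,115 365:17,-56,113 367:21,-56,113 369:26,-55,112 371:75,72,1
220 345:-11,6,55 347:-7,6,55 349:-0,11,50 351:0,-6,64 353:-0,-25,80 355:-0,-40,93 357:0,-54,106 359:5,-55,106 361:9,-56,107 363:13,-58,108 365:17,-57,106 367:22,-56,105 369:27,-56,104 371:nan,nan,nan
223 345:-13,-3,54 347:-8,-4,54 349:0,10,41 351:0,-8,57 353:-0,-27,73 355:0,-42,86 357:0,-57,99 359:5,-55,97 361:9,-57,98 363:14,-56,97 365:18,-57,97 367:22,-58,98 369:28,-57,96 371:70,51,-1
```

View pics/s2.png

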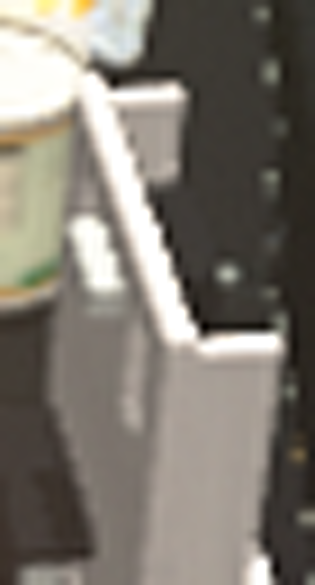

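```bash
python3 plan.py .4843 -.2309 .0915 .163 8
```

```text
[0.0093, 0.0052, -0.0002] [-0.0001, 0.0001, -0.0119]
[0.0093, 0.0053, -0.0002] [-0.0001, 0.0001, -0.0119]
[0.0092, 0.0055, -0.0002] [-0.0001, 0.0001, -0.0119]
[0.0091, 0.0056, -0.0002] [-0.0001, 0.0001, -0.0119]
[0.0091, 0.0057, -0.0002] [-0.0001, 0.0001, -0.0119]
[0.009, 0.0058, -0.0002] [-0.0001, 0.0001, -0.0119]
[0.0089, 0.0059, -0.0002] [-0.0001, 0.0001, -0.0119]
[0.0089, 0.006, -0.0002] [-0.0001, 0.0001, -0.0119]
```

send_rows(
  series=[
    [0.0093,0.0052,0,0,0,-0.012,1],
    [0.0093,0.0053,0,0,0,-0.012,1],
    [0.0092,0.0055,0,0,0,-0.012,1],
    [0.0091,0.0056,0,0,0,-0.012,1],
    [0.0091,0.0057,0,0,0,-0.012,1],
  ],
)

```text
time: 11.03
tool_pos: [0.4556, -0.2172, 0.0891]
tool_rot: [-3.14, 0.002, 0.128]
contact_force: [-0.2, -0.6, -1.5]
opening: 0.0079
```

send_rows(
  series=[
    [0.009,0.0058,0,0,0,-0.012,1],
    [0.009,0.0059,0,0,0,-0.012,1],
    [0.009,0.006,-0.001,0,0,-0.011,1],
    [0,0,0,0,0,0,1],
    [0,0,0,0,0,0,1],
  ],
)

```text
time: 11.45
tool_pos: [0.4844, -0.2309, 0.0903]
tool_rot: [-3.14, 0.002, 0.163]
contact_force: [-0.6, 0.5, -2.9]
opening: 0.0077
```

```bash
python3 - <<'E'
from h import *
s=observe();print(s['tool_pos'],s['tool_rot'],s['contact_force'],s['torque'])
for n,(a,b,c,e) in {'side':(170,260,280,380),'top':(140,290,230,450)}.items():
    d=cam(n); im=d['color'][a:b,c:e,::-1]; fx=6.5 if n=='side' else 3.6
    cv2.imwrite(f'pics/{n}8z.png',cv2.resize(im,None,fx=fx,fy=fx,interpolation=cv2.INTER_CUBIC))
    np.savez(n+'8.npz',**{k:np.array(v) for k,v in d.items()})
E
python3 m3.py side8.npz .132 .542;python3 plan.py .4843 -.2309 .0915 .163 1
```

```text
[ 0.48441011 -0.2308554   0.09026298] [-3.13988302e+00  2.00817848e-03  1.62554786e-01] [-0.57233453  0.5496884  -2.8719822 ] [-0.00125253  0.13066267  0.01234947]
{120: 14, 121: 5, 122: 3, 123: 2, 124: 1, 125: 2, 126: 5, 127: 3, 128: 2, 129: 5, 130: 10, 131: 28, 132: 12, 133: 2, 134: 0, 135: 0, 136: 0, 137: 0, 138: 0, 139: 0, 140: 0, 141: 0, 142: 0}
57 [[0.5357, -0.2634, 0.1292], [0.544, -0.2301, 0.1316], [0.5504, -0.1825, 0.1331]]
[-0.15412674  0.50805994]
{126: 30, 127: 27, 128: 15, 129: 13, 130: 15, 131: 19, 132: 30, 133: 40, 134: 16, 135: 12, 136: 13, 137: 23, 138: 16, 139: 24, 140: 19, 141: 25, 142: 35, 143: 16, 144: 1, 145: 0, 146: 0}
[0.0002, 0.0003, -0.0008] [-0.0016, 0.0019, -0.0005]
```

View pics/side8z.png

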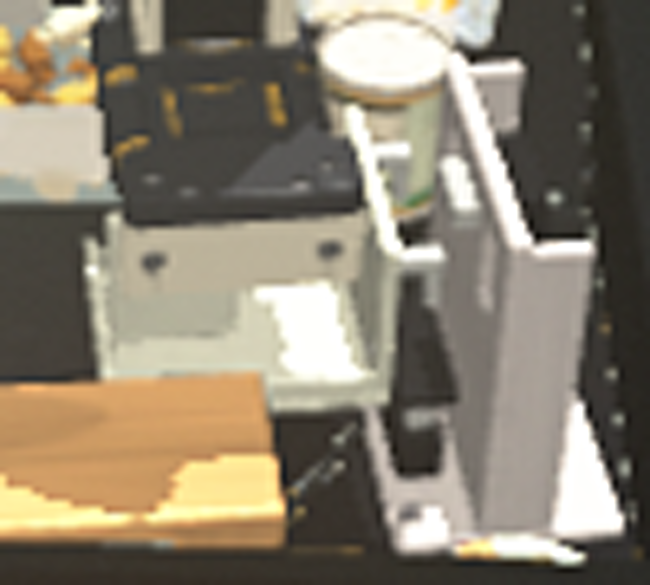

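View pics/top8z.png

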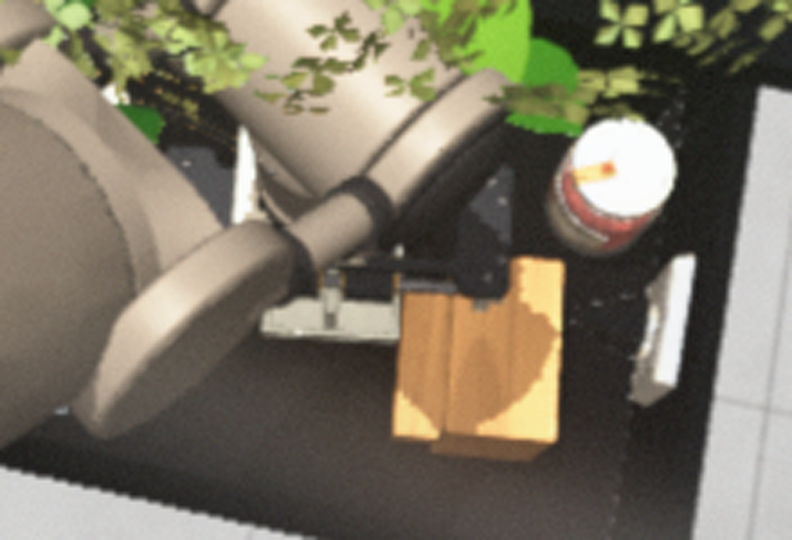

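send_rows(
  series=[
    [0,0,-0.0015,0,0,0,1],
    [0.005,0,0,0,0,0,1],
    [0.005,0,0,0,0,0,1],
    [0.004,0,0,0,0,0,1],
    [0,0,0,0,0,0,1],
  ],
)

```text
time: 11.97
tool_pos: [0.4999, -0.2289, 0.0934]
tool_rot: [3.141, -0.001, 0.163]
contact_force: [-0.2, 0.6, -2.3]
opening: 0.0082
```

send_rows(
  series=[
    [0.003,0,0,0,0,0,1],
    [0.003,0,0,0,0,0,1],
    [0.003,0,0,0,0,0,1],
    [0,0,0,0,0,0,1],
  ],
)

```text
time: 12.3
tool_pos: [0.508, -0.2275, 0.0931]
tool_rot: [-3.142, 0.0, 0.163]
contact_force: [-1.6, -0.7, -0.6]
opening: 0.0076
```

```bash
python3 - <<'E'
from h import *
s=observe();print(s['tool_pos'],s['tool_rot'],s['contact_force'],s['torque'])
for n,(a,b,c,e) in {'side':(170,260,280,380)}.items():
    d=cam(n); im=d['color'][a:b,c:e,::-1]; fx=6.5 if n=='side' else 3.6
    cv2.imwrite(f'pics/{n}9z.png',cv2.resize(im,None,fx=fx,fy=fx,interpolation=cv2.INTER_CUBIC))
    np.savez(n+'9.npz',**{k:np.array(v) for k,v in d.items()})
E
python3 m3.py side9.npz .133 .558;python3 plan.py .5159 -.2257 .0915 .163 1
```

```text
[ 0.50799812 -0.22745301  0.09313334] [-3.14154853e+00  4.60845086e-04  1.63037570e-01] [-1.58936372 -0.73873942 -0.61934572] [-0.03098871  0.29167732  0.01384302]
{121: 5, 122: 3, 123: 8, 124: 8, 125: 4, 126: 18, 127: 9, 128: 5, 129: 5, 130: 5, 131: 3, 132: 5, 133: 15, 134: 16, 135: 6, 136: 5, 137: 3, 138: 1, 139: 4, 140: 6, 141: 11, 142: 9, 143: 0}
50 [[0.5586, -0.2609, 0.1305], [0.5704, -0.2213, 0.1339], [0.5764, -0.1643, 0.1357]]
[-0.06520167  0.55513811]
{126: 32, 127: 19, 128: 12, 129: 14, 130: 24, 131: 20, 132: 38, 133: 52, 134: 30, 135: 17, 136: 18, 137: 22, 138: 17, 139: 13, 140: 17, 141: 37, 142: 32, 143: 13, 144: 2, 145: 0, 146: 0}
[0.0084, -0.0005, 0.0016] [-0.0001, 0.0006, 0.0001]
```

View pics/side9z.png

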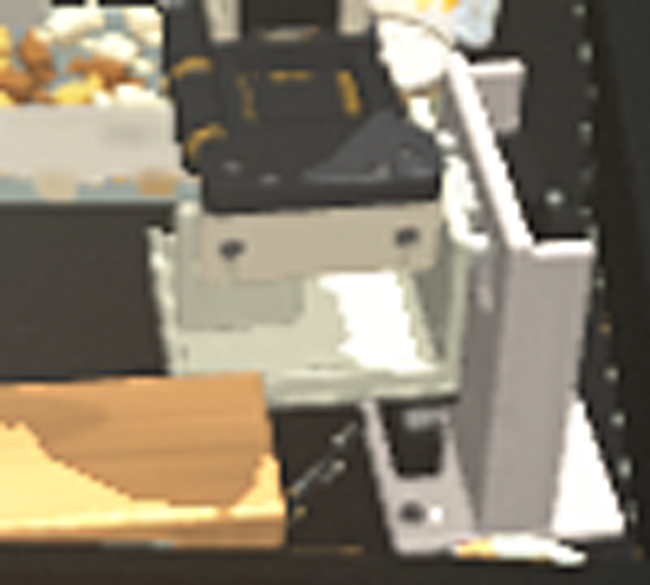

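send_rows(
  series=[
    [0.003,0,0.001,0,0,0,1],
    [0.003,0,0,0,0,0,1],
    [0,0,0,0,0,0,1],
  ],
)

```text
time: 12.6
tool_pos: [0.5138, -0.2265, 0.092]
tool_rot: [-3.141, 0.001, 0.163]
contact_force: [-3.4, -1.1, -1.0]
opening: 0.0074
```

send_rows(
  series=[
    [0.0015,0,0,0,0,0,1],
    [0,0,0,0,0,0,1],
  ],
)

```text
time: 12.77
tool_pos: [0.5151, -0.2263, 0.0921]
tool_rot: [-3.141, 0.001, 0.163]
contact_force: [-4.4, -0.3, -2.4]
opening: 0.0075
```

send_rows(
  series=[
    [0.001,0,0,0,0,0,1],
    [0,0,0,0,0,0,1],
  ],
)

```text
time: 12.93
tool_pos: [0.516, -0.2261, 0.0921]
tool_rot: [-3.141, 0.001, 0.163]
contact_force: [-3.8, -0.2, -1.6]
opening: 0.0077
```

send_rows(
  series=[
    [0.001,0,0,0,0,0,1],
    [0,0,0,0,0,0,1],
  ],
)

```text
time: 13.1
tool_pos: [0.5166, -0.226, 0.0921]
tool_rot: [-3.141, 0.001, 0.163]
contact_force: [-5.9, -1.6, -0.6]
opening: 0.0078
```

send_rows(
  series=[
    [0.001,0,0,0,0,0,1],
    [0,0,0,0,0,0,1],
  ],
)

```text
time: 13.27
tool_pos: [0.5165, -0.226, 0.0921]
tool_rot: [-3.141, 0.003, 0.163]
contact_force: [-9.8, -2.7, 1.5]
opening: 0.0079
```

send_rows(
  series=[
    [-0.001,0,0.003,0,0,0,1],
    [0,0,0.003,0,0,0,1],
    [0,0,0,0,0,0,1],
  ],
)

```text
time: 13.52
tool_pos: [0.5166, -0.2261, 0.0861]
tool_rot: [-3.141, 0.001, 0.163]
contact_force: [-5.6, -1.8, -1.2]
opening: 0.0076
```

send_rows(
  series=[
    [0,0,0.003,0,0,0,1],
    [0,0,0.002,0,0,0,1],
    [0,0,0,0,0,0,1],
  ],
)

```text
time: 13.77
tool_pos: [0.5166, -0.2262, 0.0815]
tool_rot: [3.142, 0.001, 0.163]
contact_force: [-6.0, -1.6, 1.3]
opening: 0.0075
```

```bash
python3 - <<'E'
from h import *
s=observe();print(s['tool_pos'],s['tool_rot'],s['contact_force'],s['torque'])
for n,(a,b,c,e) in {'side':(170,260,280,380)}.items():
    d=cam(n); im=d['color'][a:b,c:e,::-1]; fx=6.5 if n=='side' else 3.6
    cv2.imwrite(f'pics/{n}10z.png',cv2.resize(im,None,fx=fx,fy=fx,interpolation=cv2.INTER_CUBIC))
    np.savez(n+'10.npz',**{k:np.array(v) for k,v in d.items()})
E
```

```text
[ 0.51662297 -0.22617047  0.08147315] [3.14154165e+00 9.26665966e-04 1.62624126e-01] [-6.02727908 -1.58858736  1.31823245] [-0.26350595  0.95446414 -0.0783585 ]
```

View pics/side10z.png

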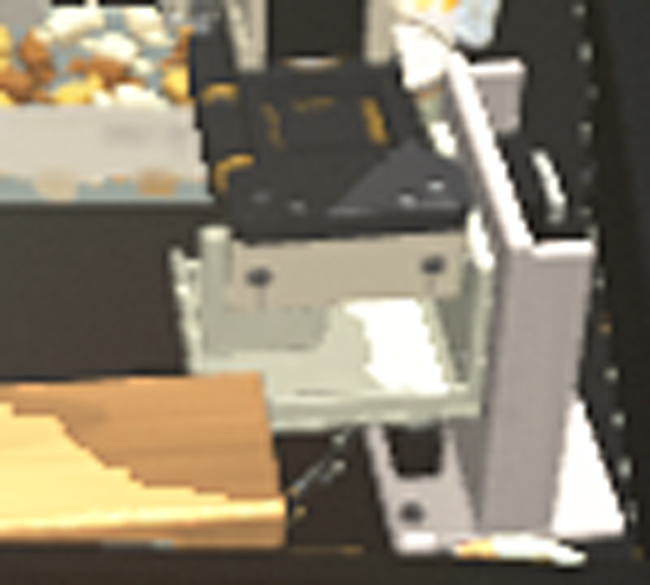

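send_rows(
  series=[
    [0,0,0.003,0,0,0,1],
    [0,0,0.002,0,0,0,1],
    [0,0,0,0,0,0,1],
  ],
)

```text
time: 14.07
tool_pos: [0.5166, -0.2262, 0.0769]
tool_rot: [3.141, 0.001, 0.163]
contact_force: [-7.4, -0.8, 4.6]
opening: 0.0079
```

send_rows(
  series=[
    [0,0,0.002,0,0,0,1],
    [0,0,0.001,0,0,0,1],
    [0,0,0,0,0,0,1],
  ],
)

```text
time: 14.32
tool_pos: [0.5166, -0.2262, 0.0743]
tool_rot: [3.141, 0.001, 0.163]
contact_force: [-9.0, 0.1, 7.7]
opening: 0.0076
```

```bash
python3 - <<'E'
from h import *
s=observe();print(s['tool_pos'],s['tool_rot'],s['contact_force'],s['torque'])
for n,(a,b,c,e) in {'side':(170,260,280,380)}.items():
    d=cam(n); im=d['color'][a:b,c:e,::-1]; fx=6.5 if n=='side' else 3.6
    cv2.imwrite(f'pics/{n}11z.png',cv2.resize(im,None,fx=fx,fy=fx,interpolation=cv2.INTER_CUBIC))
    np.savez(n+'11.npz',**{k:np.array(v) for k,v in d.items()})
E
```

```text
[ 0.51662812 -0.22616923  0.0743067 ] [3.14127759e+00 6.71396582e-04 1.62676249e-01] [-9.04687283  0.10715446  7.74214874] [-0.01760955  1.31552694 -0.10965889]
```

View pics/side11z.png

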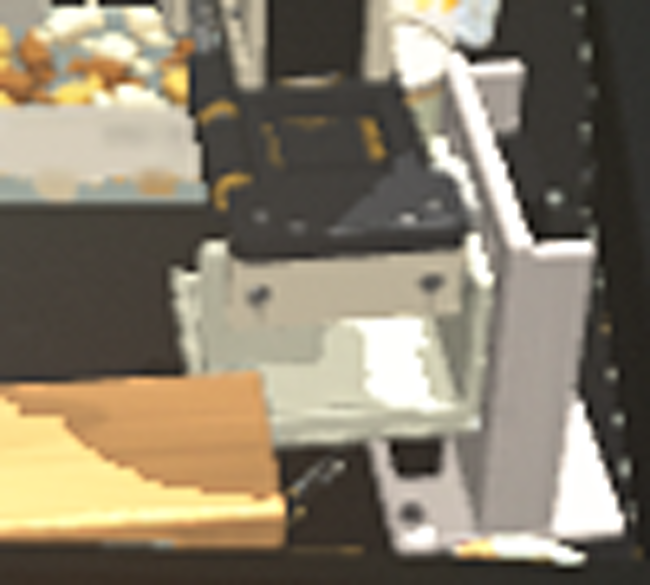

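send_rows(
  series=[
    [0,0,0.0015,0,0,0,1],
    [0,0,0,0,0,0,1],
  ],
)

```text
time: 14.53
tool_pos: [0.5165, -0.2263, 0.0737]
tool_rot: [3.141, 0.001, 0.163]
contact_force: [-11.9, 1.1, 15.2]
opening: 0.0077
```

send_rows(
  series=[
    [0,0,0.0015,0,0,0,1],
    [0,0,0,0,0,0,1],
  ],
)

```text
time: 14.7
tool_pos: [0.5164, -0.2263, 0.0735]
tool_rot: [3.141, 0.0, 0.163]
contact_force: [-16.3, 1.7, 24.9]
opening: 0.0075
```

```bash
cat > m4.py <<'E'
from h import *
import sys
n=sys.argv[1]
s=observe();print(s['tool_pos'],s['tool_rot'],s['contact_force'],s['torque'])
d=cam('side'); a,b,c,e=170,260,280,380
cv2.imwrite(f'pics/side{n}z.png',cv2.resize(d['color'][a:b,c:e,::-1],None,fx=6.5,fy=6.5,interpolation=cv2.INTER_CUBIC))
np.savez(f'side{n}.npz',**{k:np.array(v) for k,v in d.items()})
ex=np.array([np.cos(.16),np.sin(.16)]);ey=np.array([-ex[1],ex[0]]); o=np.array([.5777,-.2171])
W=cloud(d);q=W.reshape(-1,3);q=q[np.isfinite(q[:,0])]
L=np.c_[(q[:,:2]-o)@ex,(q[:,:2]-o)@ey,q[:,2]]*1000
# near side lip top: y -42..-39
for lo in range(-104,0,8):
    k=(L[:,0]>=lo)&(L[:,0]<lo+8)&(L[:,1]>-46)&(L[:,1]<-38)&(L[:,2]>35)&(L[:,2]<140)
    print(lo,k.sum(),np.percentile(L[k,2],[5,50,95]).round(1) if k.sum() else '')
k=(L[:,0]>-12)&(L[:,0]<-1)&(abs(L[:,1])<46)&(L[:,2]>100)&(L[:,2]<135)
for lo in range(-45,46,10):
    m=k&(L[:,1]>=lo)&(L[:,1]<lo+10); print('y',lo,m.sum(),np.percentile(L[m,2],[10,50,90]).round(1) if m.sum() else '',np.percentile(L[m,0],[10,50,90]).round(1) if m.sum() else '')
# floor
k=(L[:,0]>-42)&(L[:,0]<-8)&(L[:,1]>-36)&(L[:,1]<-10)&(L[:,2]>40)&(L[:,2]<75)
if k.sum()>10: 
    A=np.c_[L[k,:2],np.ones(k.sum())]; print('floor',k.sum(),np.linalg.lstsq(A,L[k,2],rcond=None)[0],L[k,2].mean())
E
python3 m4.py 12
```

```text
[ 0.51644069 -0.22630108  0.07347625] [3.14055926e+00 2.63125300e-04 1.62688513e-01] [-16.26124421   1.72218127  24.88837294] [ 0.557655    2.00793643 -0.10469561]
-104 0 
-96 0 
-88 0 
-80 5 [48.2 54.9 59.1]
-72 21 [46.7 53.6 59.6]
-64 17 [46.5 54.7 60.2]
-56 19 [47.9 55.1 59.3]
-48 16 [47.3 54.  59.9]
-40 20 [45.9 54.9 59.6]
-32 16 [47.3 54.2 59.6]
-24 18 [48.4 53.9 58.8]
-16 16 [46.2 54.2 58.8]
-8 87 [ 49.6  82.3 117.8]
y -45 21 [103.1 110.1 114.9] [-6.  -4.  -1.8]
y -35 12 [101.5 112.1 116.9] [-6.8 -5.9 -3.1]
y -25 7 [110.4 116.1 128.8] [-5.5 -2.9 -2.5]
y -15 7 [117.5 124.7 127. ] [-4.4 -3.1 -1.5]
y -5 6 [125.7 127.3 127.7] [-6.2 -3.7 -1.2]
y 5 9 [126.4 126.8 128.5] [-8.6 -5.8 -2.3]
y 15 0  
y 25 4 [114.2 115.6 116.4] [-6.4 -6.  -4.2]
y 35 8 [107.9 113.7 115.3] [-6.4 -5.4 -1.8]
y 45 0  
floor 75 [-2.39242416e-02  4.47971295e-03  4.99287207e+01] 50.43765012250453
```

View pics/side12z.png

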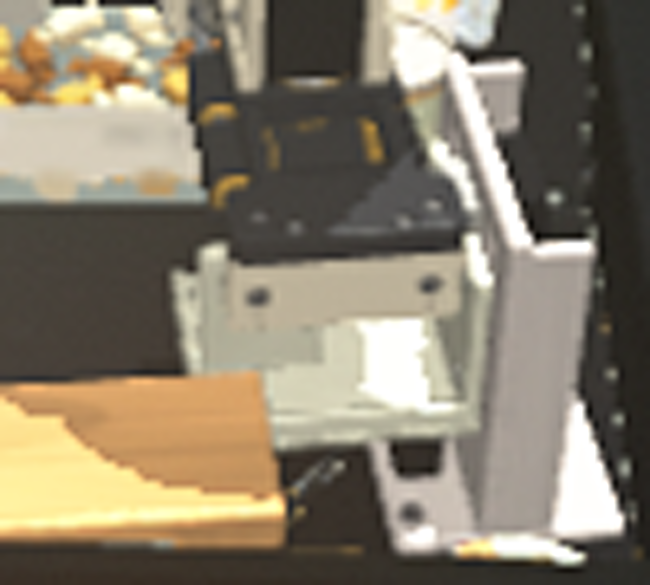

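send_rows(
  series=[
    [-0.0005,0,-0.0015,0,0,0,1],
    [-0.0005,0,-0.001,0,0,0,1],
    [0,0,0,0,0,0,1],
  ],
)

```text
time: 15.0
tool_pos: [0.5165, -0.2263, 0.0741]
tool_rot: [3.141, -0.001, 0.163]
contact_force: [-6.3, 1.2, 8.7]
opening: 0.0078
```

send_rows(
  series=[
    [0,0,0,0,0,0,0.9],
    [0,0,0,0,0,0,0.75],
    [0,0,0,0,0,0,0.6],
    [0,0,0,0,0,0,0.6],
  ],
)

```text
time: 15.33
tool_pos: [0.5167, -0.2262, 0.0727]
tool_rot: [3.141, -0.001, 0.163]
contact_force: [-0.1, -0.9, -0.2]
opening: 0.0245
```

send_rows(
  series=[
    [0,0,-0.01,0,0,0,0.6],
    [0,0,-0.025,0,0,0,0.6],
    [0,0,-0.03,0,0,0,0.6],
    [-0.01,0,-0.03,0,0,0,0.6],
    [-0.02,0,-0.02,0,0,0,0.6],
  ],
)

```text
time: 15.75
tool_pos: [0.4885, -0.2314, 0.1911]
tool_rot: [3.138, -0.004, 0.164]
contact_force: [-0.9, -0.5, 0.4]
opening: 0.0366
```

send_rows(
  series=[
    [-0.03,0,0,0,0,0,0.6],
    [-0.03,0,0,0,0,0,0.6],
    [-0.02,0,0,0,0,0,0.6],
    [0,0,0,0,0,0,0.6],
  ],
)

```text
time: 16.08
tool_pos: [0.4048, -0.2441, 0.1886]
tool_rot: [3.141, 0.001, 0.161]
contact_force: [1.9, -0.0, 0.5]
opening: 0.0367
```

```bash
python3 m4.py 13; python3 - <<'E'
from h import *
d=cam('top'); a,b,c,e=140,290,230,450
cv2.imwrite('pics/top13z.png',cv2.resize(d['color'][a:b,c:e,::-1],None,fx=3.6,fy=3.6,interpolation=cv2.INTER_CUBIC))
E
```

```text
[ 0.40484034 -0.24409299  0.18860159] [3.14147677e+00 8.72565951e-04 1.61033393e-01] [ 1.87271894 -0.04627539  0.5398284 ] [ 0.06406945 -0.00587125 -0.03966376]
-104 0 
-96 0 
-88 0 
-80 6 [48.  55.1 60.3]
-72 21 [48.8 56.  60.4]
-64 15 [48.6 56.4 60.2]
-56 21 [47.5 55.3 61.7]
-48 16 [48.1 56.4 60.5]
-40 19 [49.6 57.2 62.1]
-32 16 [48.8 54.8 60.9]
-24 20 [47.4 57.1 61.9]
-16 17 [49.2 56.2 61.2]
-8 85 [ 49.1  85.6 121.9]
y -45 23 [103.2 110.3 115.7] [-7.1 -5.5 -2. ]
y -35 12 [102.9 115.9 117.6] [-7.1 -6.7 -3.1]
y -25 21 [109.9 117.1 125.4] [-6.9 -6.1 -2.3]
y -15 25 [106.7 124.3 128. ] [-9.1 -6.9 -2.9]
y -5 16 [105.2 125.5 127.8] [-7.8 -6.7 -2.4]
y 5 16 [103.5 125.2 126.9] [-8.8 -6.5 -2.5]
y 15 5 [104.3 106.7 119.6] [-7.3 -7.  -6.5]
y 25 10 [102.5 113.4 116.7] [-7.2 -6.7 -3. ]
y 35 6 [111.3 113.9 116.4] [-6.9 -6.2 -3.1]
y 45 0  
floor 77 [1.61615078e-02 1.33475528e-02 5.24454701e+01] 51.78674472308933
```

View pics/side13z.png

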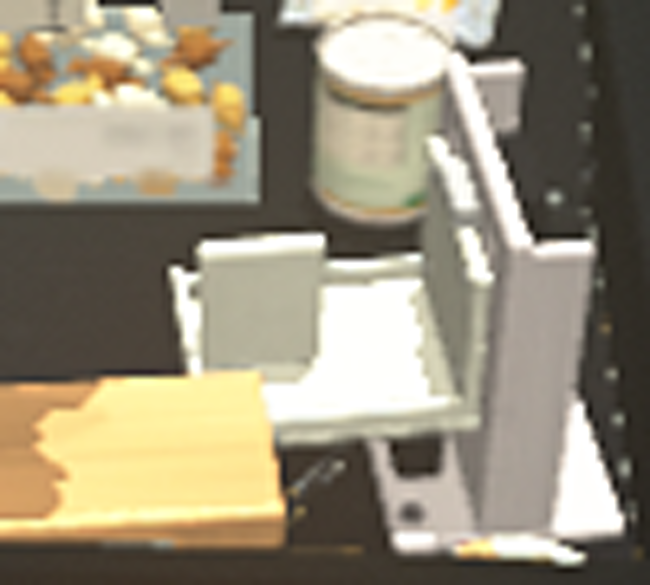

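View pics/top13z.png

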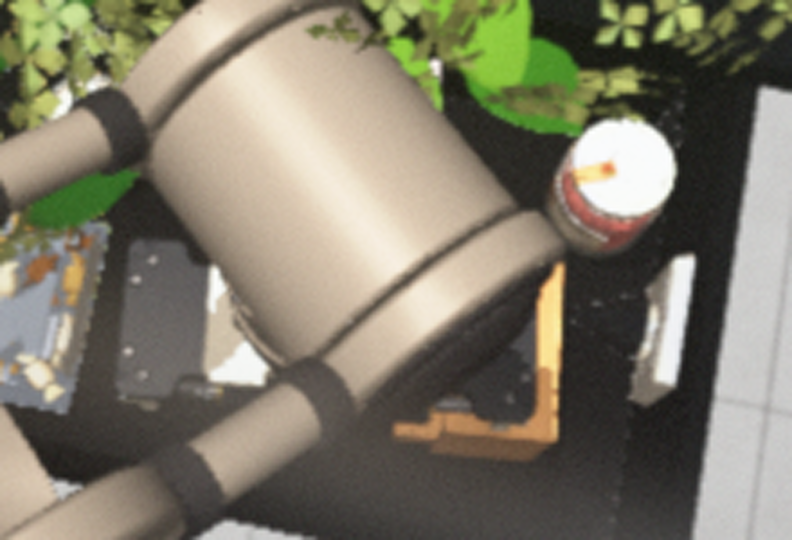

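```bash
python3 -c "
from cell import workorder; print(workorder.hand_in())"
```

```text
the job is handed in; nothing more can be done
None
```

The tray is latched on the upright and I handed the job in at about 16 s of the 54 s allowed; no verdict was reported.

- **What I did:** I drew the tray out of the nook by its back plate, turned it to face the upright and stood it free on the table. I then took it by the fin, passed both hooks through the slots and pressed it down with up to about 25 N. After that I let go and backed the arm away.
- **Last checks (side camera, after release):**
  - The tray is level, with its underside about 46 to 47 mm above the table.
  - The catch is out over the back plate, its front about 9 mm from the face and its top at 127 mm.
  - The tin and the jam jar are standing.
  - The gripper is well clear of everything.
- **Checks that disagreed:**
  - The two cameras differ by about 3 to 4 mm in y; I settled it from where the gripper met the tray.
  - The panel's top edge measured 142 mm instead of 138 mm. The catch and the rest matched the heights you gave, so I used those.

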